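# Pack the washroom caddy in layers and tilt in the coaster pile

### The arm

A 6-joint arm with a two-finger parallel gripper is mounted at the origin on the work surface. World frame = base frame: x ahead of the robot, y to its left, z up, the work surface at z = 0. Lengths are in m, angles in degrees, forces in N, time in s.
With the tool pointing down it reaches from about 0.425 to 0.925 m from the base axis. Payload 12.5 kg.
Tool frame: the origin (TCP) lies on the mounting face of the last link; the fingertips stand 173 mm ahead of it and the grasp point (between the pads) lies 155 mm ahead of it; y points along the fingers, z is the direction in which the jaws open and shut, and the axes are right-handed (so a half turn about y gives the same grasp; the last joint's range is limited). The gripper opens to 85 mm and grips with 20 to 120 N. Pads are 22 mm wide; open, the fingers measure 114 mm over their backs; the gripper's body (76 mm by 85 mm) begins 54 mm behind the grasp point. The pads swing forward as they close: fully open they stand 13 mm farther back than shut.
Start: joints at [57.319, 28.126, 89.318, -0, 62.55, -6.05], TCP at [0.28, 0.559, 0.405] pointing down, gripper open.
Joint ranges: [-177.58, 177.58], [-47.91, 125.51], [2.72, 160], [-65.01, 245.01], [3.68, 167.84], [-153.87, 153.87]. Speed limits (degrees/s): [127.2, 127.2, 159.86, 180, 180, 180].

### API

Orientations are given as [roll, pitch, yaw] about the fixed x, y, z axes, in that order (R = Rz(yaw) Ry(pitch) Rx(roll)).
In Python, from plant import manip gives the robot as it stands. The module is installed in compiled form; this text tells all that it offers.
- The arm moves only by the tool drive_tool, never from a script. Its argument "deltas" is a list of rows, each an object with "gripper": the opening, from 0 (shut) to 1 (fully open); "linear": the shift along the world's x, y, z in mm, a list of three; "turn": the turn about the world's z in rad. A call has exactly 8 rows; each row is the pose to reach, as a shift and turn from the pose measured when the call began; what a row does not reach only later rows make up. A row lasts 1/10 s, in which the tool goes at most 50 mm and 8.59 degrees, less where a joint would pass 70% of its speed; a pose out of reach is approached as far as the arm can. A call with a gripper value outside its range is refused whole. The fingers move at their own pace and stop on an object; "squeeze" is the grip in N (left out, the last holds). Time passes only in rows, so rows that repeat a pose let the fingers close, or fill a call up. It gives the time, the measured TCP pose, the force and the opening at its end, in the units of the state.
- manip.state(): the state, without advancing time (a new reading comes with each control period).
- manip.snapshot(name): name is "scene" or "top" or "wrist"; returns a dict with "color" (400x640x3 uint8, red, green, blue), "fx", "fy", "cx", "cy" (pixels), "rvec" (rotation vector, rad) and "tvec" (3), from world to camera coordinates, as OpenCV has them. Camera axes: x right, y down, z forward; pixel columns grow to the right and rows downward; lengths in m; the calibration is good to about 2 mm. The wrist camera is an equidistant fisheye: a pixel r from the principal point sees the ray r / f radians off the axis. A picture is of the moment at which its call begins. There is no depth.
- manip.close_job(): hands the job in, once; it reports no verdict.
The state is a dict: "clock": time; "joints": joint angles; "joint_velocities": joint speeds; "effort": joint torques, N m; "tool_pos": TCP position; "orientation": TCP orientation; "ft_force": force on the tool from outside, world axes, zero at the start; "moment": the same for the moment, N m; "finger_gap": finger opening in m.
Only numpy, scipy, OpenCV 4.12 (cv2) and the standard library are available. Lean on these libraries where they do the work, as an engineer would, in place of code of your own. Each camera call takes 0.05 s, during which the arm holds its last target. There are 200 camera calls.

### The job

Pack the grey caddy for the next room: first stand every soap carton on the floor of its compartment, then lay the divider flat on the corner posts, then stand both tubs upright on the divider. Last, take the three washed coasters out of the drying rack together as one pile and put them in the snug blue pocket at the caddy's end: tip the pile on edge about 15 degrees so that one lower corner leads down inside an end wall, then straighten it up and let it down fully home, not dropped. Leave the spray bottle, scrubbing block and strainer where they are.

Things in the scene. Friction and masses are not known exactly. Their poses are not given: they have to be found in the camera images.
- caddy: Grey plastic packing caddy, does not move, standing on the counter. Origin: centre of the underside of its open compartment; z up, y along its long side, x across. Compartment inside 124 (x) by 220 (y) mm, floor 5 mm above the counter, walls 5 mm thick, rim 72 mm above the counter. In its four corners white posts, 12 mm square, whose tops (57 mm above the counter) carry the divider. At the +y end it has a snug blue-walled pocket for the coasters.
- pocket (a point): Centre of the floor of the snug coaster pocket, 131.5 mm along +y from the caddy's origin, floor (black) 40 mm above the counter. Inside 94 mm along the caddy's x by 33 mm along its y, 37 mm deep (rim 77 mm above the counter), axes as the caddy's. Walls 20 mm thick at the ends (x), 5 mm at the sides (y).
- rack: Dark steel drying rack, does not move, holding the pile of coasters on edge. Origin under its centre, y across the pile. Slot inside 94 (x) by 30.5 (y) mm, floor 5 mm above the counter, walls 30 mm above the counter.
- coaster1_mid (a point): Centre of ceramic coaster 1, blue: square plate 90 (x) by 9 (y, thickness) by 90 (z) mm, 140 g. The three stand on edge side by side along y in the rack as one pile 27 mm thick (coaster 1 at the rack's -y side), each showing 65 mm above the slot walls' top.
- coaster2_mid (a point): Centre of ceramic coaster 2, white (the middle one): square plate 90 (x) by 9 (y, thickness) by 90 (z) mm, 140 g. The three stand on edge side by side along y in the rack as one pile 27 mm thick (coaster 1 at the rack's -y side), each showing 65 mm above the slot walls' top.
- coaster3_mid (a point): Centre of ceramic coaster 3, blue: square plate 90 (x) by 9 (y, thickness) by 90 (z) mm, 140 g. The three stand on edge side by side along y in the rack as one pile 27 mm thick (coaster 1 at the rack's -y side), each showing 65 mm above the slot walls' top.
- divider_grip (a point): Centre of the blue upright grip of the divider: the grip is 16 (x) by 50 (y) by 36 (z) mm, in the middle of a flat white plate 116 (x) by 212 (y) by 6 mm; this point is 24 mm above the plate's underside. Same either way round. 160 g. Lies flat on the counter at the start; on the posts it is 81 mm above the counter.
- carton1_mid (a point): Centre (half-way up) of a cardboard soap carton with a green band, 44 (x) by 40 (y) by 50 (z) mm, about 90 g. May be absent (None from the start).
- carton2_mid (a point): Centre (half-way up) of a cardboard soap carton with a yellow band, 44 (x) by 40 (y) by 50 (z) mm, about 90 g. May be absent (None from the start).
- carton3_mid (a point): Centre (half-way up) of a cardboard soap carton with a blue band, 44 (x) by 40 (y) by 50 (z) mm, about 90 g. May be absent (None from the start).
- carton4_mid (a point): Centre (half-way up) of a cardboard soap carton with a red band, 44 (x) by 40 (y) by 50 (z) mm, about 90 g. May be absent (None from the start).
- tub1_mid (a point): Centre (half-way up) of a round white tub with orange lid, 50 mm across, 35 mm high, about 80 g.
- tub2_mid (a point): Centre (half-way up) of a round white tub with orange lid, 50 mm across, 35 mm high, about 80 g.
- spray: White-and-blue spray bottle, small, 54 mm across, 115 mm high; origin under its centre. Bystander: leave alone.
- scrubber: Yellow scrubbing block 70 x 110 x 30 mm; origin under its centre. Bystander: leave alone.
- strainer: Steel sink strainer plug, 84 mm across, 26 mm high; origin under its centre. Bystander: leave alone.

How it is judged:
By the outcome, as a careful person would: the job done as asked, in the order asked, and still so for the second after the job is handed in, with the robot touching nothing.
Of carton1, carton2, carton3, carton4 only 2 to 4 are there at a start; the rules pass over those that are not, and their reading is None.
At some moment in a run one of carton1, carton2, carton3, carton4, tub1, tub2, divider may be knocked a few centimetres aside while the robot is not near it.
It also fails if it takes over 210 s, if anything falls off the work surface, if the arm or the gripper's body presses on something with over 40 N, if the wrist force passes 120 N, or if a joint passes its speed limit or range.

## Working session

There is one attempt and no reset: what is moved stays moved. The work goes in short steps, Python scripts to look and compute and a tool call to move; the robot and the scene stay as the last step left them, time stands still between calls to the robot, and variables do not carry over. Pictures are saved under pics/ and viewed, about 12 in all and at most 16, crops included, and the job is handed in when it is done.

Besides the shell and the picture viewer there is one more tool, called after "Call:" in YAML: its name, and indented under it one key for each argument. drive_tool: Moves the arm, as the interface text tells. Its arguments: {"type":"object","properties":{"deltas":{"type":"array","items":{"type":"object","properties":{"gripper":{"type":"number"},"linear":{"type":"array","items":{"type":"number"}},"turn":{"type":"number"}}}},"squeeze":{"type":"number"}},"required":["deltas"]}

```bash
mkdir -p pics; python3 - <<'E'
from plant import manip
import cv2,numpy as np
s=manip.state()
for k in s: print(k,np.round(s[k],3))
for n in("scene","top","wrist"):
    d=manip.snapshot(n); cv2.imwrite(f"pics/{n}0.png",d["color"][:,:,::-1])
    print(n,d["fx"],d["fy"],d["cx"],d["cy"],d["rvec"],d["tvec"])
E
```

```text
clock 0.0
joints [ 5.7320e+01  2.8164e+01  8.9350e+01  2.0000e-03  6.2549e+01 -6.0500e+00]
joint_velocities [-0.078 -0.068  0.007 -0.033  0.048  0.018]
effort [ 1.0000e-03 -6.1844e+01 -2.6160e+01  0.0000e+00  4.0000e-03 -0.0000e+00]
tool_pos [0.28  0.559 0.404]
orientation [-9.0063e+01  8.0000e-03 -2.6630e+01]
ft_force [-0.758 -0.373 -0.102]
moment [-0.002  0.022 -0.022]
finger_gap 0.085
scene 436.0998999051613 436.0998999051613 315.70707332605065 199.18185375140334 [ 1.68898199  2.09982852 -0.63369552] [ 0.1288234  -0.43071425  1.43319096]
top 445.31248456475265 445.31248456475265 319.2606486393497 197.9855416760126 [ 2.13115609 -2.14818061  0.16623765] [0.00982423 0.58753824 1.3302191 ]
wrist 309.70691628693146 309.70691628693146 320.8682138881083 197.10288397148022 [-2.43216869 -1.50123379 -0.24202636] [-0.62529666 -0.04084463  0.38018462]
```

View pics/top0.png

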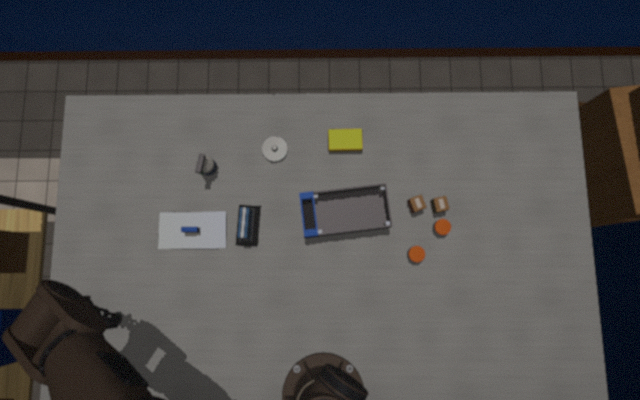

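View pics/scene0.png

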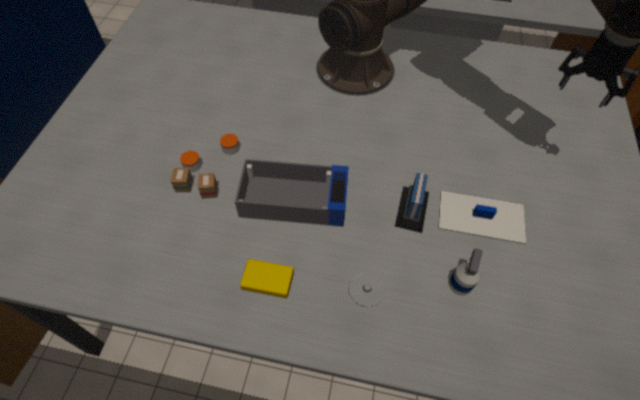

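Top view: two cartons at (417,204) and (440,204), tubs at (443,228) and (416,254), caddy near (352,212) with the pocket at (309,214). The rack is near (248,225) and the divider grip near (190,230). The scene view agrees.

```bash
cat > h.py <<'E'
from plant import manip
import cv2,numpy as np
from scipy.spatial.transform import Rotation as Ro
def snap(n,f=None):
    d=manip.snapshot(n); d["n"]=n
    if f: cv2.imwrite(f"pics/{f}.png",d["color"][:,:,::-1])
    return d
def rays(d,px):
    px=np.atleast_2d(np.array(px,float)); u=(px[:,0]-d["cx"])/d["fx"]; v=(px[:,1]-d["cy"])/d["fy"]
    if d["n"]=="wrist":
        t=np.hypot(u,v)+1e-12; k=np.sin(t)/t; r=np.c_[u*k,v*k,np.cos(t)]
    else: r=np.c_[u,v,np.ones(len(u))]
    R=cv2.Rodrigues(np.array(d["rvec"],float))[0]
    return -R.T@np.array(d["tvec"],float).ravel(), r@R
def plane(d,px,z):
    o,r=rays(d,px); return o+r*((z-o[2])/r[:,2])[:,None]
def proj(d,P):
    R=cv2.Rodrigues(np.array(d["rvec"],float))[0]; p=np.atleast_2d(P)@R.T+np.array(d["tvec"],float).ravel()
    if d["n"]=="wrist":
        r=np.hypot(p[:,0],p[:,1]); t=np.arctan2(r,p[:,2]); q=p[:,:2]*(t/r)[:,None]
    else: q=p[:,:2]/p[:,2:]
    return q*[d["fx"],d["fy"]]+[d["cx"],d["cy"]]
def blobs(d,lo,hi,amin=20):
    "HSV colour blobs: (area, centroid, minAreaRect, contour)"
    m=cv2.inRange(cv2.cvtColor(d["color"],cv2.COLOR_RGB2HSV),np.array(lo),np.array(hi))
    out=[]
    for c in cv2.findContours(m,cv2.RETR_EXTERNAL,cv2.CHAIN_APPROX_NONE)[0]:
        a=cv2.contourArea(c)
        if a<amin: continue
        M=cv2.moments(c); out.append((a,(M["m10"]/M["m00"],M["m01"]/M["m00"]),c))
    return sorted(out,key=lambda t:-t[0])
def pose():
    s=manip.state(); p=np.array(s["tool_pos"]); R=Ro.from_euler("xyz",s["orientation"],degrees=True).as_matrix()
    jaw=np.degrees(np.arctan2(R[1,2],R[0,2]))
    print("t %.2f tcp %s tooly %s jaw %.2f gap %.4f F %s J %s"%(s["clock"],np.round(p*1000,1),np.round(R[:,1],3),jaw,s["finger_gap"],np.round(s["ft_force"],1),np.round(s["joints"],0)))
    return s,p,R,jaw
E
python3 - <<'E'
from h import *
pose()
d=snap("top")
w=snap("wrist"); R=cv2.Rodrigues(np.array(w["rvec"]))[0]
print("wristcam",-R.T@w["tvec"].ravel(),R[2])
for n,p,z in[("c1",(417,204),.05),("c2",(440,204),.05),("t1",(443,228),.035),("t2",(416,254),.035),("caddyTL",(314,193),.072),("caddyTR",(385,187),.072),("BR",(390,228),.072),("BL",(320,236),.072),("pocket",(309,214),.077),("rack",(246,224),.095),("div",(190,230),.04),("spray",(207,166),.05)]:
    print(n,np.round(plane(d,p,z)[0]*1000))
E
```

```text
t 0.15 tcp [280.1 558.7 404.3] tooly [-0.    -0.001 -1.   ] jaw 63.37 gap 0.0854 F [ 0.  -1.  -0.3] J [57. 28. 89. -0. 63. -6.]
wristcam [0.20794132 0.59560167 0.37334288] [ 0.2818272  -0.14180603 -0.94892807]
c1 [ 566. -295.   50.]
c2 [ 565. -366.   50.]
t1 [ 493. -375.   35.]
t2 [ 414. -289.   35.]
caddyTL [599.  21.  72.]
caddyTR [ 616. -195.   72.]
BR [ 491. -206.   72.]
BL [468.   4.  72.]
pocket [534.  36.  77.]
rack [504. 222.  95.]
div [492. 403.  40.]
spray [691. 354.  50.]
```

View pics/wrist0.png

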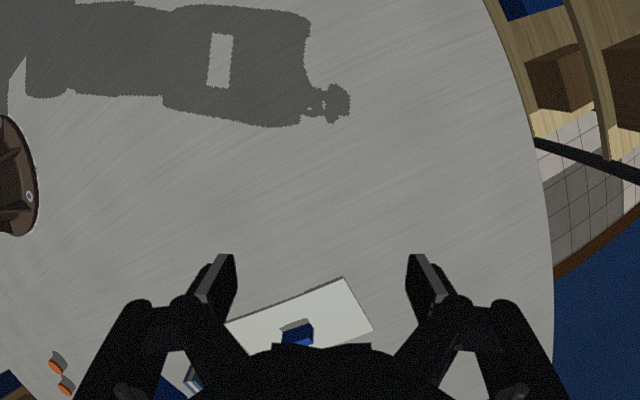

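Wrist view: divider at about (300,320) with its grip at (297,333), tubs far left at (58,365). I'll move over the cartons and tubs.

Call:
drive_tool:
  deltas:
    - {"gripper": 1, "linear": [240, -320, -10], "turn": -0.5}
    - {"gripper": 1, "linear": [240, -320, -10], "turn": -0.5}
    - {"gripper": 1, "linear": [240, -320, -10], "turn": -0.5}
    - {"gripper": 1, "linear": [240, -320, -10], "turn": -0.5}
    - {"gripper": 1, "linear": [240, -320, -10], "turn": -0.5}
    - {"gripper": 1, "linear": [240, -320, -10], "turn": -0.5}
    - {"gripper": 1, "linear": [240, -320, -10], "turn": -0.5}
    - {"gripper": 1, "linear": [240, -320, -10], "turn": -0.5}
  squeeze: 40

```text
clock: 1.05
tool_pos: [0.521, 0.237, 0.3945]
orientation: [-90.0, 0.0, -55.3]
ft_force: [0.8, 1.1, 0.8]
finger_gap: 0.0855
```

Call:
drive_tool:
  deltas:
    - {"gripper": 1, "linear": [10, -360, 0], "turn": -0.5}
    - {"gripper": 1, "linear": [10, -360, 0], "turn": -0.5}
    - {"gripper": 1, "linear": [10, -360, 0], "turn": -0.5}
    - {"gripper": 1, "linear": [10, -360, 0], "turn": -0.5}
    - {"gripper": 1, "linear": [10, -360, 0], "turn": -0.5}
    - {"gripper": 1, "linear": [10, -360, 0], "turn": -0.5}
    - {"gripper": 1, "linear": [10, -360, 0], "turn": -0.5}
    - {"gripper": 1, "linear": [10, -360, 0], "turn": -0.5}

```text
clock: 1.85
tool_pos: [0.5309, -0.1271, 0.3944]
orientation: [-90.0, -0.0, -84.1]
ft_force: [0.6, 0.7, -0.7]
finger_gap: 0.0854
```

```bash
python3 -c "
from h import *
pose(); snap('wrist','w1')"
```

```text
t 1.85 tcp [ 530.9 -127.1  394.4] tooly [ 0.    -0.001 -1.   ] jaw 5.86 gap 0.0854 F [ 0.6  0.7 -0.7] J [-20.  22. 101.  -0.  56. -26.]
```

View pics/w1.png

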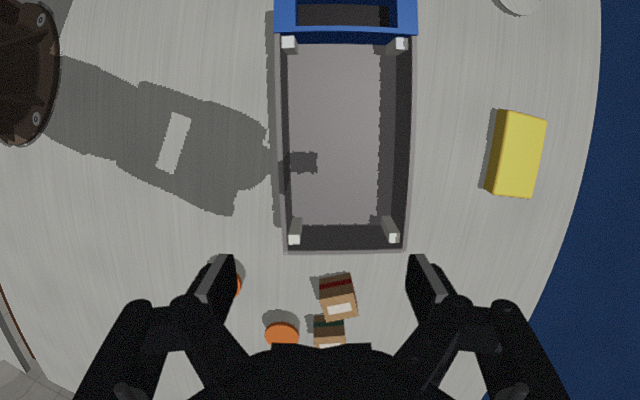

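Wrist view: caddy in full. Posts near (288,42), (401,43), (390,235) and (294,237), pocket at (345,15), red carton (338,295), green carton (330,330), tubs (282,333) and (238,285). I'll measure the caddy now and move on to see the cartons.

```bash
cat > fit.py <<'E'
from h import *
def fit2d(model,world):
    "rigid 2D fit: origin, yaw deg, residuals mm"
    m=np.array(model,float);w=np.array(world)[:,:2]*1000
    a,b=m-m.mean(0),w-w.mean(0)
    th=np.arctan2((a[:,0]*b[:,1]-a[:,1]*b[:,0]).sum(),(a*b).sum())
    R=np.array([[np.cos(th),-np.sin(th)],[np.sin(th),np.cos(th)]])
    o=w.mean(0)-R@m.mean(0)
    return o,np.degrees(th),w-(m@R.T+o)
E
python3 - <<'E'
from fit import *
d=snap("wrist"); g=cv2.cvtColor(d["color"],cv2.COLOR_RGB2GRAY)
def sub(p,w=4): return cv2.cornerSubPix(g,np.array(p,np.float32).reshape(-1,1,2),(w,w),(-1,-1),(3,50,.01)).reshape(-1,2)
r=sub([(286,253),(408,248)]); b=sub([(275,36),(418,33)]); print(r,b)
W=np.r_[plane(d,r,.072),plane(d,b,.077)]
print(np.round(W*1000,1))
print(fit2d([(-67,-115),(67,-115),(-67,110),(67,110)],W))
posts=[x for x in blobs(d,(0,0,150),(180,60,255),20) if 270<x[1][0]<415 and x[1][1]<250]
for a,c,k in posts: print(a,np.round(c,1),cv2.boundingRect(k),np.round(plane(d,c,.057)*1000,1))
c=cv2.resize(d["color"][:260,265:425],None,fx=3,fy=3,interpolation=cv2.INTER_CUBIC)[:,:,::-1]; cv2.imwrite("pics/cad.png",c[:600])
E
```

```text
[[287.80212 252.12383]
 [408.      248.     ]] [[275.       36.     ]
 [417.41034  35.59165]]
[[ 504.  -207.2   72. ]
 [ 633.2 -190.3   72. ]
 [ 475.5    8.8   77. ]
 [ 605.9   26.5   77. ]]
(array([554.32762913, -88.07819079]), np.float64(7.405130429925731), array([[ 1.26046711,  3.60324507],
       [-2.36167376,  3.15905788],
       [ 1.84070416, -3.57349123],
       [-0.7394975 , -3.18881172]]))
96110.5 [326.5 200. ] (0, 0, 601, 393) [[ 539.6 -149.4   57. ]]
125.0 [287.4  42. ] (281, 36, 14, 13) [[485.1   7.1  57. ]]
89.5 [293.8 239.3] (288, 235, 12, 10) [[ 508.7 -198.6   57. ]]
76.0 [399.5  43.6] (396, 38, 9, 12) [[594.1  19.4  57. ]]
54.5 [392.3 237.5] (389, 233, 8, 10) [[ 617.6 -186.    57. ]]
```

Call:
drive_tool:
  deltas:
    - {"gripper": 1, "linear": [-30, -273, -20], "turn": 0}
    - {"gripper": 1, "linear": [-30, -273, -20], "turn": 0}
    - {"gripper": 1, "linear": [-30, -273, -20], "turn": 0}
    - {"gripper": 1, "linear": [-30, -273, -20], "turn": 0}
    - {"gripper": 1, "linear": [-30, -273, -20], "turn": 0}
    - {"gripper": 1, "linear": [-30, -273, -20], "turn": 0}
    - {"gripper": 1, "linear": [-30, -273, -20], "turn": 0}
    - {"gripper": 1, "linear": [-30, -273, -20], "turn": 0}

```text
clock: 2.75
tool_pos: [0.5014, -0.3965, 0.3739]
orientation: [-90.1, 0.1, -84.1]
ft_force: [0.7, 0.3, 0.4]
finger_gap: 0.0854
```

```bash
python3 -c "
from h import *
pose(); d=snap('wrist','w2')
for lo,hi in [((5,150,60),(18,255,255))]:
  for a,c,k in blobs(d,lo,hi,40): print(a,np.round(c),cv2.boundingRect(k),np.round(plane(d,c,.035)*1000,1),np.round(plane(d,c,.05)*1000,1))
"
```

```text
t 2.75 tcp [ 501.4 -396.5  373.9] tooly [-0.001  0.001 -1.   ] jaw 5.92 gap 0.0854 F [0.7 0.3 0.4] J [-44.  31.  89.   0.  60. -50.]
1754.0 [248.  67.] (224, 43, 49, 48) [[ 417.6 -289.3   35. ]] [[ 421.3 -290.5   50. ]]
1749.0 [321. 154.] (297, 131, 48, 48) [[ 498.6 -371.6   35. ]] [[ 498.3 -368.8   50. ]]
```

View pics/w2.png

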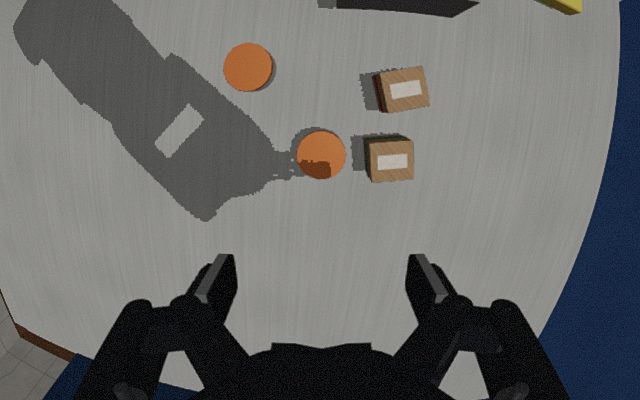

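Wrist view: tubs at (248,67) and (321,154), red carton top at (403,88), green carton top at (391,160).

```bash
cat > cart.py <<'E'
from fit import *
def top(d,box,z,seed=None):
    "fit rectangle to brown+label top face inside box (u0,v0,u1,v1), projected on plane z"
    u0,v0,u1,v1=box; hsv=cv2.cvtColor(d["color"],cv2.COLOR_RGB2HSV)
    su,sv=seed; v=hsv[...,2]
    m=((hsv[...,0]>5)&(hsv[...,0]<25)&(hsv[...,1]>60)&(v>120)).astype(np.uint8)
    m[:v0]=0;m[v1:]=0;m[:,:u0]=0;m[:,u1:]=0
    cs=cv2.findContours(cv2.morphologyEx(m,cv2.MORPH_OPEN,np.ones((3,3))),cv2.RETR_EXTERNAL,cv2.CHAIN_APPROX_NONE)[0]
    c=max(cs,key=cv2.contourArea)
    P=(plane(d,c.reshape(-1,2),z)[:,:2]*1000).astype(np.float32)
    r=cv2.minAreaRect(P); return r
E
python3 - <<'E'
from cart import *
d=snap("wrist"); hsv=cv2.cvtColor(d["color"],cv2.COLOR_RGB2HSV)
print(hsv[78,400],hsv[100,400],hsv[172,395],hsv[90,380],hsv[160,368])
for b in[(350,55,440,118),(350,125,430,195)]: print(top(d,b,.05,(0,0)))
E
```

```text
[ 17 107 141] [ 16 112 137] [ 16 103 141] [  9 116  44] [ 14 110  51]
((571.6062622070312, -295.62237548828125), (43.05972671508789, 39.42540740966797), 19.3173770904541)
((568.5711669921875, -367.6365966796875), (43.19810485839844, 39.288848876953125), 11.618524551391602)
```

Call:
drive_tool:
  deltas:
    - {"gripper": 1, "linear": [35, 50, 0], "turn": 0.12}
    - {"gripper": 1, "linear": [70, 101, 0], "turn": 0.234}
    - {"gripper": 1, "linear": [70, 101, 0], "turn": 0.234}
    - {"gripper": 1, "linear": [70, 101, -50], "turn": 0.234}
    - {"gripper": 1, "linear": [70, 101, -90], "turn": 0.234}
    - {"gripper": 1, "linear": [70, 101, -130], "turn": 0.234}
    - {"gripper": 1, "linear": [70, 101, -165], "turn": 0.234}
    - {"gripper": 1, "linear": [70, 101, -182], "turn": 0.234}

```text
clock: 3.65
tool_pos: [0.5715, -0.2926, 0.1898]
orientation: [-90.2, 0.2, -70.5]
ft_force: [0.0, -0.0, 0.4]
finger_gap: 0.0852
```

Call:
drive_tool:
  deltas:
    - {"gripper": 1, "linear": [0, 0, 0], "turn": 0}
    - {"gripper": 0.4, "linear": [0, 0, 0], "turn": 0}
    - {"gripper": 0.4, "linear": [0, 0, 0], "turn": 0}
    - {"gripper": 0.4, "linear": [0, 0, 0], "turn": 0}
    - {"gripper": 0.4, "linear": [0, 0, 0], "turn": 0}
    - {"gripper": 0.4, "linear": [0, 0, 0], "turn": 0}
    - {"gripper": 0.4, "linear": [0, 0, 0], "turn": 0}
    - {"gripper": 0.4, "linear": [0, 0, 0], "turn": 0}
  squeeze: 35

```text
clock: 4.45
tool_pos: [0.5718, -0.2926, 0.1915]
orientation: [-90.1, 0.1, -70.5]
ft_force: [-0.1, 2.6, 7.4]
finger_gap: 0.0432
```

Call:
drive_tool:
  deltas:
    - {"gripper": 0.4, "linear": [0, 0, 45], "turn": 0}
    - {"gripper": 0.4, "linear": [0, 0, 85], "turn": 0}
    - {"gripper": 0.4, "linear": [0, 0, 110], "turn": 0}
    - {"gripper": 0.4, "linear": [-5, 40, 110], "turn": -0.08}
    - {"gripper": 0.4, "linear": [-8, 80, 110], "turn": -0.16}
    - {"gripper": 0.4, "linear": [-12, 125, 110], "turn": -0.23}
    - {"gripper": 0.4, "linear": [-14, 155, 110], "turn": -0.23}
    - {"gripper": 0.4, "linear": [-14, 155, 110], "turn": -0.23}

```text
clock: 5.25
tool_pos: [0.5572, -0.1343, 0.3023]
orientation: [-90.1, 0.1, -83.5]
ft_force: [-0.2, -1.4, -1.3]
finger_gap: 0.0435
```

Call:
drive_tool:
  deltas:
    - {"gripper": 0.4, "linear": [0, 0, 0], "turn": 0}
    - {"gripper": 0.4, "linear": [0, 0, -30], "turn": 0}
    - {"gripper": 0.4, "linear": [0, 0, -60], "turn": 0}
    - {"gripper": 0.4, "linear": [0, 0, -80], "turn": 0}
    - {"gripper": 0.4, "linear": [0, 0, -90], "turn": 0}
    - {"gripper": 0.4, "linear": [0, 0, -97], "turn": 0}
    - {"gripper": 0.4, "linear": [0, 0, -101], "turn": 0}
    - {"gripper": 0.4, "linear": [0, 0, -101], "turn": 0}

```text
clock: 6.05
tool_pos: [0.5573, -0.1346, 0.2015]
orientation: [-90.0, 0.1, -83.5]
ft_force: [-0.1, 0.6, -0.8]
finger_gap: 0.044
```

```bash
python3 -c "
from h import *
pose(); d=snap('wrist','w3')"
```

```text
t 6.05 tcp [ 557.3 -134.6  201.5] tooly [-0.001  0.002 -1.   ] jaw 6.50 gap 0.0440 F [-0.1  0.6 -0.8] J [-20.  40. 106.   0.  34. -27.]
```

Call:
drive_tool:
  deltas:
    - {"gripper": 0.4, "linear": [0, 0, -3], "turn": 0}
    - {"gripper": 0.4, "linear": [0, 0, -5], "turn": 0}
    - {"gripper": 0.4, "linear": [0, 0, -5], "turn": 0}
    - {"gripper": 0.7, "linear": [0, 0, -4], "turn": 0}
    - {"gripper": 0.7, "linear": [0, 0, -4], "turn": 0}
    - {"gripper": 0.7, "linear": [0, 0, -4], "turn": 0}
    - {"gripper": 0.7, "linear": [0, 0, 40], "turn": 0}
    - {"gripper": 0.7, "linear": [0, 0, 80], "turn": 0}

```text
clock: 6.9
tool_pos: [0.5573, -0.1345, 0.2823]
orientation: [-90.1, 0.2, -83.5]
ft_force: [-0.0, -0.4, 0.1]
finger_gap: 0.06
```

Call:
drive_tool:
  deltas:
    - {"gripper": 1, "linear": [0, 0, 45], "turn": -0.14}
    - {"gripper": 1, "linear": [-10, -40, 70], "turn": -0.28}
    - {"gripper": 1, "linear": [-20, -90, 80], "turn": -0.42}
    - {"gripper": 1, "linear": [-30, -130, 80], "turn": -0.56}
    - {"gripper": 1, "linear": [-40, -170, 80], "turn": -0.7}
    - {"gripper": 1, "linear": [-60, -210, 80], "turn": -0.84}
    - {"gripper": 1, "linear": [-80, -240, 80], "turn": -0.98}
    - {"gripper": 1, "linear": [-80, -240, 80], "turn": -1.12}

```text
clock: 7.7
tool_pos: [0.4752, -0.3778, 0.3621]
orientation: [-90.1, 0.1, -148.2]
ft_force: [-0.1, 0.0, 0.3]
finger_gap: 0.085
```

```bash
python3 -c "
from cart import *
pose(); d=snap('wrist','w4')
for a,c,k in blobs(d,(5,150,60),(18,255,255),40): print(a,np.round(c),np.round(plane(d,c,.035)*1000,1))
q=proj(d,[.5686,-.3676,.05])[0];print(q)
u,v=q.astype(int);print(top(d,(u-45,v-45,u+45,v+45),.05,q))
print('red in caddy', proj(d,[.5577,-.1387,.055]))
"
```

```text
t 7.70 tcp [ 475.2 -377.8  362.1] tooly [ 0.001  0.003 -1.   ] jaw -58.22 gap 0.0850 F [-0.1  0.   0.3] J [-45.  29.  95.   0.  56.  13.]
1902.0 [330. 158.] [[ 499.5 -371.8   35. ]]
1588.5 [220. 184.] [[ 418.6 -289.6   35. ]]
[367.01441377  95.80732787]
((568.8067626953125, -367.64801025390625), (43.29084396362305, 39.40169906616211), 11.232622146606445)
red in caddy [[157.1890821   -3.98696674]]
```

View pics/w4.png

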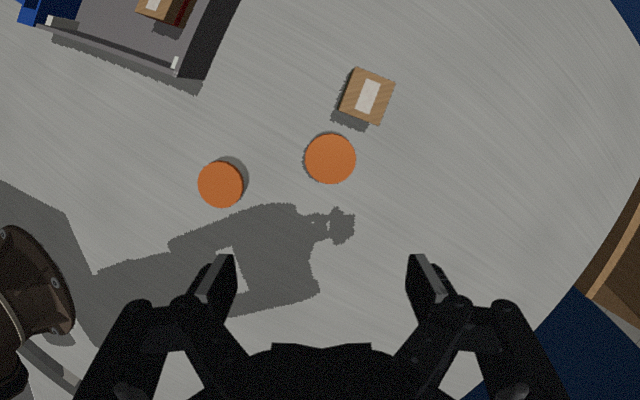

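View: red carton upright in the caddy (160,8), green carton (367,96), tubs (330,158) and (220,184). Everything is still in place. Picking the green carton.

Call:
drive_tool:
  deltas:
    - {"gripper": 1, "linear": [40, 4, 0], "turn": -0.13}
    - {"gripper": 1, "linear": [80, 8, 0], "turn": -0.26}
    - {"gripper": 1, "linear": [93.6, 10.2, 0], "turn": -0.358}
    - {"gripper": 1, "linear": [93.6, 10.2, -40], "turn": -0.358}
    - {"gripper": 1, "linear": [93.6, 10.2, -80], "turn": -0.358}
    - {"gripper": 1, "linear": [93.6, 10.2, -120], "turn": -0.358}
    - {"gripper": 1, "linear": [93.6, 10.2, -155], "turn": -0.358}
    - {"gripper": 1, "linear": [93.6, 10.2, -170], "turn": -0.358}

```text
clock: 8.55
tool_pos: [0.5694, -0.3652, 0.1889]
orientation: [-90.3, -0.0, -169.0]
ft_force: [-0.6, 0.1, -0.0]
finger_gap: 0.0856
```

Call:
drive_tool:
  deltas:
    - {"gripper": 1, "linear": [0, 0, 0], "turn": 0}
    - {"gripper": 0.35, "linear": [0, 0, 0], "turn": 0}
    - {"gripper": 0.35, "linear": [0, 0, 0], "turn": 0}
    - {"gripper": 0.35, "linear": [0, 0, 0], "turn": 0}
    - {"gripper": 0.35, "linear": [0, 0, 0], "turn": 0}
    - {"gripper": 0.35, "linear": [0, 0, 0], "turn": 0}
    - {"gripper": 0.35, "linear": [0, 0, 0], "turn": 0}
    - {"gripper": 0.35, "linear": [0, 0, 0], "turn": 0}

```text
clock: 9.35
tool_pos: [0.5697, -0.3654, 0.1908]
orientation: [-90.2, 0.1, -169.0]
ft_force: [0.2, 0.8, 7.6]
finger_gap: 0.0399
```

Call:
drive_tool:
  deltas:
    - {"gripper": 0.35, "linear": [0, 0, 45], "turn": 0}
    - {"gripper": 0.35, "linear": [0, 0, 90], "turn": 0}
    - {"gripper": 0.35, "linear": [0, 10, 115], "turn": 0}
    - {"gripper": 0.35, "linear": [-2, 55, 115], "turn": -0.08}
    - {"gripper": 0.35, "linear": [-6, 100, 115], "turn": -0.08}
    - {"gripper": 0.35, "linear": [-10, 145, 115], "turn": -0.08}
    - {"gripper": 0.35, "linear": [-14, 190, 115], "turn": -0.08}
    - {"gripper": 0.35, "linear": [-18, 235, 115], "turn": -0.08}

```text
clock: 10.15
tool_pos: [0.5511, -0.1288, 0.3065]
orientation: [-90.2, 0.1, -173.6]
ft_force: [0.9, 0.7, -1.1]
finger_gap: 0.0395
```

Call:
drive_tool:
  deltas:
    - {"gripper": 0.35, "linear": [-3, 45, 0], "turn": 0}
    - {"gripper": 0.35, "linear": [-5, 90, 0], "turn": 0}
    - {"gripper": 0.35, "linear": [-5, 90, 0], "turn": 0}
    - {"gripper": 0.35, "linear": [-5, 90, 0], "turn": 0}
    - {"gripper": 0.35, "linear": [-5, 90, -35], "turn": 0}
    - {"gripper": 0.35, "linear": [-5, 90, -70], "turn": 0}
    - {"gripper": 0.35, "linear": [-5, 90, -90], "turn": 0}
    - {"gripper": 0.35, "linear": [-5, 90, -103], "turn": 0}

```text
clock: 10.95
tool_pos: [0.5461, -0.0401, 0.2021]
orientation: [-90.2, 0.1, -173.7]
ft_force: [0.6, -0.1, -0.7]
finger_gap: 0.0395
```

Call:
drive_tool:
  deltas:
    - {"gripper": 0.35, "linear": [0, 0, -4], "turn": 0}
    - {"gripper": 0.35, "linear": [0, 0, -6], "turn": 0}
    - {"gripper": 0.35, "linear": [0, 0, -6], "turn": 0}
    - {"gripper": 0.65, "linear": [0, 0, -5], "turn": 0}
    - {"gripper": 0.65, "linear": [0, 0, -5], "turn": 0}
    - {"gripper": 0.65, "linear": [0, 0, -5], "turn": 0}
    - {"gripper": 0.65, "linear": [0, 0, 40], "turn": 0}
    - {"gripper": 0.65, "linear": [0, 0, 85], "turn": 0}

```text
clock: 11.75
tool_pos: [0.5459, -0.04, 0.2875]
orientation: [-90.2, -0.1, -173.7]
ft_force: [1.7, -0.7, 0.1]
finger_gap: 0.0557
```

Call:
drive_tool:
  deltas:
    - {"gripper": 0.65, "linear": [0, 0, 45], "turn": 0.14}
    - {"gripper": 0.65, "linear": [0, 20, 90], "turn": 0.29}
    - {"gripper": 0.65, "linear": [-10, 60, 90], "turn": 0.44}
    - {"gripper": 0.65, "linear": [-20, 100, 90], "turn": 0.58}
    - {"gripper": 0.65, "linear": [-25, 140, 90], "turn": 0.73}
    - {"gripper": 0.65, "linear": [-30, 180, 90], "turn": 0.87}
    - {"gripper": 0.65, "linear": [-35, 220, 90], "turn": 1.02}
    - {"gripper": 0.65, "linear": [-40, 260, 90], "turn": 1.16}

```text
clock: 12.55
tool_pos: [0.5053, 0.2216, 0.3778]
orientation: [-90.2, -0.1, -106.9]
ft_force: [0.3, -0.4, 0.4]
finger_gap: 0.0557
```

Call:
drive_tool:
  deltas:
    - {"gripper": 0.65, "linear": [-5, 45, 0], "turn": 0.15}
    - {"gripper": 0.65, "linear": [-10, 90, 0], "turn": 0.3}
    - {"gripper": 0.65, "linear": [-10, 120, 0], "turn": 0.3}
    - {"gripper": 0.65, "linear": [-10, 120, 0], "turn": 0.3}
    - {"gripper": 0.65, "linear": [-10, 120, 0], "turn": 0.3}
    - {"gripper": 0.65, "linear": [-10, 120, 0], "turn": 0.3}
    - {"gripper": 0.65, "linear": [-10, 120, 0], "turn": 0.3}
    - {"gripper": 0.65, "linear": [-10, 120, 0], "turn": 0.3}

```text
clock: 13.35
tool_pos: [0.4955, 0.3408, 0.378]
orientation: [-90.2, -0.1, -89.8]
ft_force: [0.1, -0.3, -0.7]
finger_gap: 0.0555
```

```bash
python3 -c "
from cart import *
pose(); d=snap('wrist','w5')
for a,c,k in blobs(d,(95,120,40),(130,255,255),60): 
  P=(plane(d,k.reshape(-1,2),.042)[:,:2]*1000).astype(np.float32); print(a,np.round(c),np.round(plane(d,c,.042)*1000,1),cv2.minAreaRect(P))
"
```

```text
t 13.35 tcp [495.5 340.8 378. ] tooly [-0.004 -0.001 -1.   ] jaw 0.25 gap 0.0555 F [ 0.1 -0.3 -0.7] J [28. 28. 94.  0. 58. 28.]
19877.0 [608. 253.] [[971.1 224.9  42. ]] ((1252.6837158203125, -103.15966796875), (446.0709228515625, 1574.3104248046875), 36.14144515991211)
662.0 [323. 110.] [[496.9 409.7  42. ]] ((496.8936767578125, 409.4920349121094), (14.647013664245605, 48.42091369628906), 0.5061896443367004)
300.5 [483. 151.] [[672.2 374.5  42. ]] ((674.5393676757812, 374.605712890625), (48.949649810791016, 24.2244815826416), 55.05319595336914)
65.5 [360. 278.] [[541.1 220.6  42. ]] ((541.5853881835938, 221.67098999023438), (38.76839065551758, 26.379846572875977), 24.77589988708496)
```

View pics/w5.png

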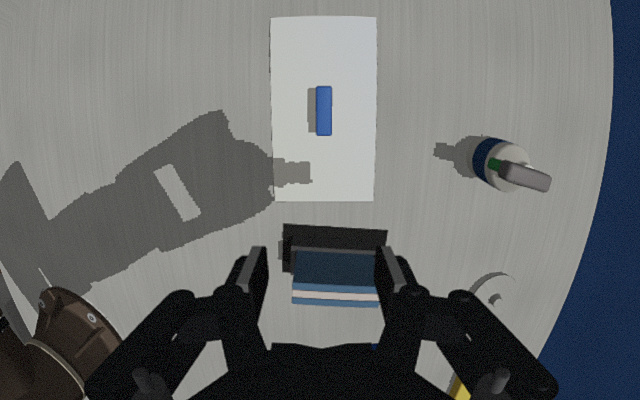

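View: divider's blue grip at (323,110); pile in the rack at (337,290) below, strainer and spray to the right. Grip it.

Call:
drive_tool:
  deltas:
    - {"gripper": 0.65, "linear": [1, 40, 0], "turn": 0}
    - {"gripper": 0.65, "linear": [1.4, 68.7, 0], "turn": 0}
    - {"gripper": 0.65, "linear": [1.4, 68.7, -10], "turn": 0}
    - {"gripper": 0.65, "linear": [1.4, 68.7, -50], "turn": 0}
    - {"gripper": 0.65, "linear": [1.4, 68.7, -90], "turn": 0}
    - {"gripper": 0.65, "linear": [1.4, 68.7, -130], "turn": 0}
    - {"gripper": 0.65, "linear": [1.4, 68.7, -165], "turn": 0}
    - {"gripper": 0.65, "linear": [1.4, 68.7, -190], "turn": 0}

```text
clock: 14.2
tool_pos: [0.4966, 0.4084, 0.1854]
orientation: [-90.3, -0.1, -89.8]
ft_force: [-0.5, 0.0, -0.3]
finger_gap: 0.0555
```

Call:
drive_tool:
  deltas:
    - {"gripper": 0.65, "linear": [0, 0, -3], "turn": 0}
    - {"gripper": 0.1, "linear": [0, 0, -4], "turn": 0}
    - {"gripper": 0.1, "linear": [0, 0, -4], "turn": 0}
    - {"gripper": 0.1, "linear": [0, 0, -4], "turn": 0}
    - {"gripper": 0.1, "linear": [0, 0, -4], "turn": 0}
    - {"gripper": 0.1, "linear": [0, 0, -4], "turn": 0}
    - {"gripper": 0.1, "linear": [0, 0, -4], "turn": 0}
    - {"gripper": 0.1, "linear": [0, 0, -4], "turn": 0}
  squeeze: 60

```text
clock: 15.0
tool_pos: [0.4969, 0.4085, 0.1831]
orientation: [-90.2, -0.1, -89.8]
ft_force: [0.1, -1.6, 7.5]
finger_gap: 0.0152
```

Call:
drive_tool:
  deltas:
    - {"gripper": 0.1, "linear": [0, 0, 40], "turn": 0}
    - {"gripper": 0.1, "linear": [0, 0, 80], "turn": 0}
    - {"gripper": 0.1, "linear": [0, 0, 120], "turn": 0}
    - {"gripper": 0.1, "linear": [2, -20, 140], "turn": 0}
    - {"gripper": 0.1, "linear": [8, -60, 140], "turn": 0.03}
    - {"gripper": 0.1, "linear": [12, -105, 140], "turn": 0.06}
    - {"gripper": 0.1, "linear": [16, -150, 140], "turn": 0.09}
    - {"gripper": 0.1, "linear": [20, -195, 140], "turn": 0.109}

```text
clock: 15.8
tool_pos: [0.5165, 0.2119, 0.3238]
orientation: [-90.1, -0.1, -83.4]
ft_force: [0.8, -0.9, -1.2]
finger_gap: 0.0152
```

Call:
drive_tool:
  deltas:
    - {"gripper": 0.1, "linear": [6, -45, 0], "turn": 0}
    - {"gripper": 0.1, "linear": [11, -90, 0], "turn": 0}
    - {"gripper": 0.1, "linear": [16, -135, 0], "turn": 0}
    - {"gripper": 0.1, "linear": [21, -180, 0], "turn": 0}
    - {"gripper": 0.1, "linear": [26, -225, 0], "turn": 0}
    - {"gripper": 0.1, "linear": [30, -265, 0], "turn": 0}
    - {"gripper": 0.1, "linear": [34, -300, 0], "turn": 0}
    - {"gripper": 0.1, "linear": [34, -303, 0], "turn": 0}

```text
clock: 16.6
tool_pos: [0.5507, -0.0944, 0.3243]
orientation: [-90.1, -0.1, -83.6]
ft_force: [-0.4, -0.6, -1.9]
finger_gap: 0.0154
```

```bash
python3 -c "
from h import *
pose(); d=snap('wrist','w6')"
```

```text
t 16.60 tcp [550.7 -94.4 324.3] tooly [-0.001 -0.002 -1.   ] jaw 6.37 gap 0.0154 F [-0.4 -0.6 -1.9] J [-16.  28. 104.  -0.  48. -23.]
```

View pics/w6.png

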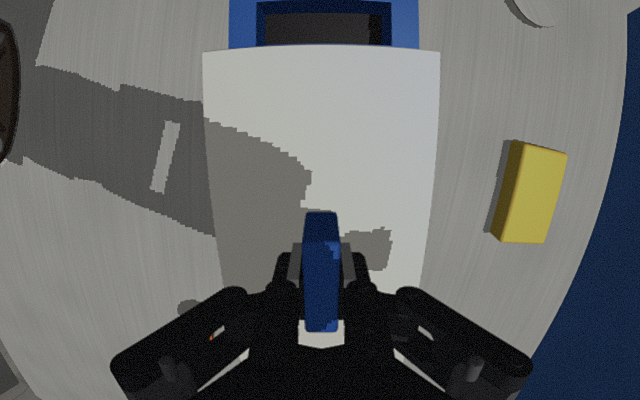

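View: divider held level above the caddy, its far edge at row 50 (columns 202–440). Pocket walls show behind it, outer columns 229 and 419. I'll check alignment from those.

```bash
python3 -c "
from fit import *
d=snap('wrist')
hsv=cv2.cvtColor(d['color'],cv2.COLOR_RGB2HSV); b=((hsv[...,0]>100)&(hsv[...,0]<130)&(hsv[...,1]>150)&(hsv[...,2]>60))
for v in (5,15,25,35):
  u=np.where(b[v,150:460])[0]+150; g=np.where(np.diff(u)>20)[0][0]
  e=[u[0]-.5,u[g]+.5,u[g+1]-.5,u[-1]+.5]; P=plane(d,[(x,v) for x in e],.077)*1000
  print(v,e,np.round(P[:,:2],1).tolist(),'mid',np.round(P[[0,3],:2].mean(0),1))
w=((hsv[...,1]<60)&(hsv[...,2]>110))
P=plane(d,[(202,52),(440,52)],.147)*1000; print(P, P.mean(0))
"
```

```text
5 [np.float64(229.5), np.float64(257.5), np.float64(390.5), np.float64(417.5)] [[469.4, 50.8], [490.0, 50.9], [581.7, 61.5], [601.2, 66.0]] mid [535.3  58.4]
15 [np.float64(229.5), np.float64(264.5), np.float64(391.5), np.float64(417.5)] [[470.5, 43.0], [495.9, 43.4], [583.1, 54.0], [601.8, 58.2]] mid [536.2  50.6]
25 [np.float64(229.5), np.float64(263.5), np.float64(391.5), np.float64(418.5)] [[471.5, 35.4], [496.1, 35.9], [583.9, 46.5], [603.3, 50.7]] mid [537.4  43. ]
35 [np.float64(229.5), np.float64(264.5), np.float64(390.5), np.float64(418.5)] [[472.4, 27.9], [497.7, 28.6], [583.9, 38.9], [604.0, 43.1]] mid [538.2  35.5]
[[481.56505177   6.37086081 147.        ]
 [595.60855231  19.14019148 147.        ]] [538.58680204  12.75552615 147.        ]
```

Call:
drive_tool:
  deltas:
    - {"gripper": 0.1, "linear": [1.6, 3.9, -20], "turn": 0.003}
    - {"gripper": 0.1, "linear": [1.6, 3.9, -40], "turn": 0.003}
    - {"gripper": 0.1, "linear": [1.6, 3.9, -55], "turn": 0.003}
    - {"gripper": 0.1, "linear": [1.6, 3.9, -65], "turn": 0.003}
    - {"gripper": 0.1, "linear": [1.6, 3.9, -65], "turn": 0.003}
    - {"gripper": 0.1, "linear": [1.6, 3.9, -65], "turn": 0.003}
    - {"gripper": 0.1, "linear": [1.6, 3.9, -65], "turn": 0.003}
    - {"gripper": 0.1, "linear": [1.6, 3.9, -65], "turn": 0.003}

```text
clock: 17.5
tool_pos: [0.5519, -0.0878, 0.2597]
orientation: [-90.1, -0.1, -83.4]
ft_force: [-0.3, -0.7, -1.2]
finger_gap: 0.0154
```

```bash
python3 -c "
from h import *
pose(); d=snap('wrist','w7')
c=cv2.resize(d['color'][0:260,150:470],None,fx=2.3,fy=2.3,interpolation=cv2.INTER_CUBIC)[:,:,::-1]
cv2.imwrite('pics/w7c.png',cv2.convertScaleAbs(c,alpha=1.5))"
```

```text
t 17.50 tcp [551.9 -87.8 259.7] tooly [-0.001 -0.002 -1.   ] jaw 6.64 gap 0.0154 F [-0.3 -0.7 -1.2] J [-16.  34. 107.  -0.  40. -22.]
```

View pics/w7c.png

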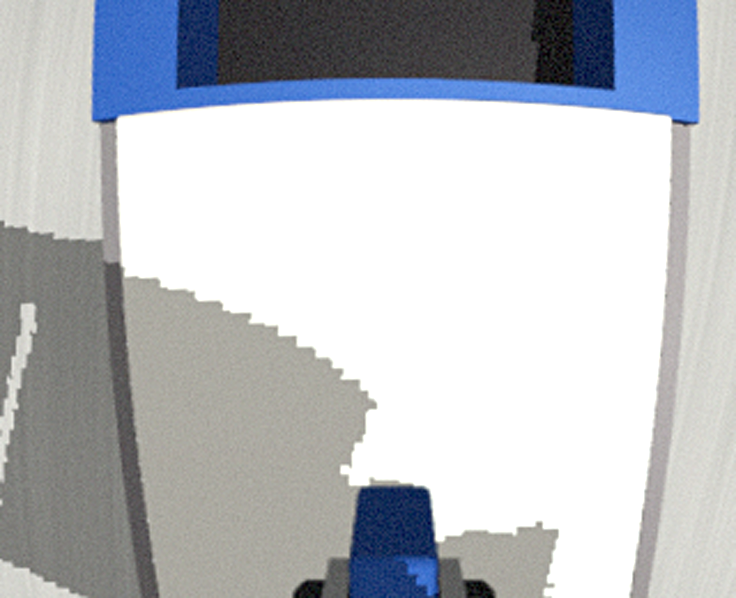

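```bash
python3 -c "
from h import *
d=snap('wrist')
k=2.3
B=plane(d,[(150+93/k,121/k),(150+697/k,123/k)],.077)*1000; P=plane(d,[(150+117/k,117/k),(150+671/k,117/k)],.0826)*1000
I=plane(d,[(150+177/k,88/k),(150+614/k,88/k)],.077)*1000
a=np.radians(6.6);y=np.array([-np.sin(a),np.cos(a)]);x=np.array([np.cos(a),np.sin(a)])
for n,q in(('bluecorner',B),('plate',P),('pocket inner -y corners',I)):print(n,np.round(q,1).tolist(),'mid',q.mean(0).round(1),'x',(q[:,:2]@x).round(1),'y',(q[:,:2]@y).round(1))
pose()"
```

```text
bluecorner [[474.0, 11.8, 77.0], [606.0, 26.8, 77.0]] mid [540.   19.3  77. ] x [472.2 605. ] y [-42.8 -43.1]
plate [[482.1, 11.9, 82.6], [597.5, 25.4, 82.6]] mid [539.8  18.7  82.6] x [480.3 596.4] y [-43.6 -43.5]
pocket inner -y corners [[493.1, 19.3, 77.0], [585.8, 30.2, 77.0]] mid [539.4  24.7  77. ] x [492.  585.4] y [-37.5 -37.4]
t 17.60 tcp [551.9 -87.9 259.5] tooly [-0.002 -0.002 -1.   ] jaw 6.63 gap 0.0152 F [-0.1 -0.1 -1.2] J [-16.  34. 107.  -0.  40. -22.]
```

Call:
drive_tool:
  deltas:
    - {"gripper": 0.1, "linear": [0.6, -3.1, 0], "turn": 0}
    - {"gripper": 0.1, "linear": [0.6, -3.1, 0], "turn": 0}
    - {"gripper": 0.1, "linear": [0.6, -3.1, -4], "turn": 0}
    - {"gripper": 0.1, "linear": [0.6, -3.1, -8], "turn": 0}
    - {"gripper": 0.1, "linear": [0.6, -3.1, -12], "turn": 0}
    - {"gripper": 0.1, "linear": [0.6, -3.1, -16], "turn": 0}
    - {"gripper": 0.1, "linear": [0.6, -3.1, -18], "turn": 0}
    - {"gripper": 0.1, "linear": [0.6, -3.1, -18], "turn": 0}

```text
clock: 18.4
tool_pos: [0.5525, -0.0909, 0.2413]
orientation: [-90.1, -0.1, -83.4]
ft_force: [-0.7, 1.0, 0.8]
finger_gap: 0.0154
```

Call:
drive_tool:
  deltas:
    - {"gripper": 0.1, "linear": [0, 0, -1.5], "turn": 0}
    - {"gripper": 0.1, "linear": [0, 0, -1.5], "turn": 0}
    - {"gripper": 0.5, "linear": [0, 0, -1], "turn": 0}
    - {"gripper": 0.5, "linear": [0, 0, 0], "turn": 0}
    - {"gripper": 0.5, "linear": [0, 0, 0], "turn": 0}
    - {"gripper": 0.5, "linear": [0, 0, 30], "turn": 0}
    - {"gripper": 0.5, "linear": [0, 0, 70], "turn": 0}
    - {"gripper": 0.5, "linear": [0, 0, 110], "turn": 0}

```text
clock: 19.2
tool_pos: [0.5524, -0.091, 0.3523]
orientation: [-90.2, -0.0, -83.4]
ft_force: [0.2, 0.2, -0.3]
finger_gap: 0.0425
```

Call:
drive_tool:
  deltas:
    - {"gripper": 0.95, "linear": [-10, -45, 0], "turn": 0}
    - {"gripper": 0.95, "linear": [-20, -90, 0], "turn": 0}
    - {"gripper": 0.95, "linear": [-30, -135, 0], "turn": 0}
    - {"gripper": 0.95, "linear": [-40, -180, 0], "turn": 0}
    - {"gripper": 0.95, "linear": [-50, -225, 0], "turn": 0}
    - {"gripper": 0.95, "linear": [-52, -270, 0], "turn": 0}
    - {"gripper": 0.95, "linear": [-52, -290, 0], "turn": 0}
    - {"gripper": 0.95, "linear": [-52, -290, 0], "turn": 0}

```text
clock: 20.0
tool_pos: [0.4997, -0.3836, 0.3518]
orientation: [-90.2, -0.1, -83.5]
ft_force: [-0.2, 0.8, -0.9]
finger_gap: 0.0812
```

```bash
cat > look.py <<'E'
from cart import *
import sys
pose(); d=snap('wrist',sys.argv[1])
for a,c,k in blobs(d,(5,150,50),(18,255,255),300): print('tub',a,np.round(c),np.round(plane(d,c,.035)*1000,1))
t=snap('top',sys.argv[1]+'t')
for a,c,k in blobs(t,(5,150,50),(18,255,255),100): print('tubtop',a,np.round(c),np.round(plane(t,c,.035)*1000,1))
E
python3 look.py w8
```

```text
t 20.00 tcp [ 499.7 -383.6  351.8] tooly [-0.003 -0.001 -1.   ] jaw 6.46 gap 0.0812 F [-0.2  0.8 -0.9] J [-43.  32.  92.  -0.  57. -50.]
tub 1992.5 [322. 171.] [[ 498.6 -371.2   35. ]]
tub 1896.5 [214.  99.] [[ 390.  -311.5   35. ]]
tubtop 130.0 [441. 226.] [[ 497.4 -368.9   35. ]]
```

View pics/w8.png

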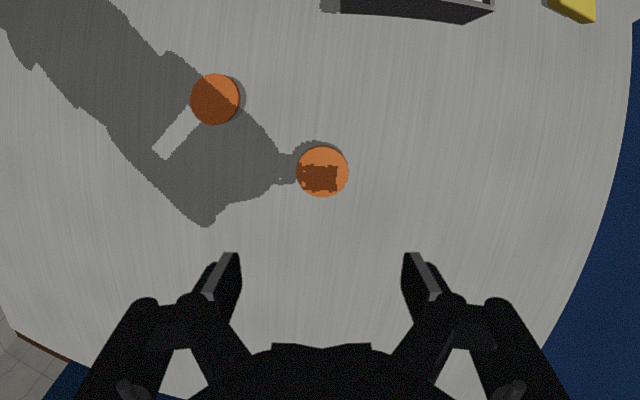

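View: tub A at (322,171) is unmoved; tub B at (214,99) has been knocked to about (390,-311). Picking tub A.

Call:
drive_tool:
  deltas:
    - {"gripper": 0.95, "linear": [-1.1, 12.4, 0], "turn": 0}
    - {"gripper": 0.95, "linear": [-1.1, 12.4, -20], "turn": 0}
    - {"gripper": 0.95, "linear": [-1.1, 12.4, -60], "turn": 0}
    - {"gripper": 0.95, "linear": [-1.1, 12.4, -100], "turn": 0}
    - {"gripper": 0.95, "linear": [-1.1, 12.4, -135], "turn": 0}
    - {"gripper": 0.95, "linear": [-1.1, 12.4, -160], "turn": 0}
    - {"gripper": 0.95, "linear": [-1.1, 12.4, -171], "turn": 0}
    - {"gripper": 0.95, "linear": [-1.1, 12.4, -171], "turn": 0}

```text
clock: 20.9
tool_pos: [0.4992, -0.3671, 0.1802]
orientation: [-90.3, 0.1, -83.3]
ft_force: [0.5, 0.5, -0.2]
finger_gap: 0.0811
```

Call:
drive_tool:
  deltas:
    - {"gripper": 0.45, "linear": [0, 0, 0], "turn": 0}
    - {"gripper": 0.45, "linear": [0, 0, 0], "turn": 0}
    - {"gripper": 0.45, "linear": [0, 0, 0], "turn": 0}
    - {"gripper": 0.45, "linear": [0, 0, 0], "turn": 0}
    - {"gripper": 0.45, "linear": [0, 0, 0], "turn": 0}
    - {"gripper": 0.45, "linear": [0, 0, 0], "turn": 0}
    - {"gripper": 0.45, "linear": [0, 0, 0], "turn": 0}
    - {"gripper": 0.45, "linear": [0, 0, 0], "turn": 0}
  squeeze: 30

```text
clock: 21.7
tool_pos: [0.4995, -0.3669, 0.1819]
orientation: [-90.2, 0.0, -83.3]
ft_force: [-0.1, 3.4, 5.2]
finger_gap: 0.0491
```

Call:
drive_tool:
  deltas:
    - {"gripper": 0.45, "linear": [0, 0, 40], "turn": 0}
    - {"gripper": 0.45, "linear": [0, 0, 80], "turn": 0}
    - {"gripper": 0.45, "linear": [0, 0, 120], "turn": 0}
    - {"gripper": 0.45, "linear": [0, 10, 150], "turn": 0}
    - {"gripper": 0.45, "linear": [10, 55, 150], "turn": 0}
    - {"gripper": 0.45, "linear": [20, 100, 150], "turn": 0}
    - {"gripper": 0.45, "linear": [30, 145, 150], "turn": 0}
    - {"gripper": 0.45, "linear": [40, 180, 150], "turn": 0}

```text
clock: 22.5
tool_pos: [0.5392, -0.1846, 0.3332]
orientation: [-90.1, -0.0, -83.3]
ft_force: [-0.5, -0.9, -1.3]
finger_gap: 0.0492
```

```bash
python3 -c "
from fit import *
pose(); d=snap('wrist','w9')
for a,c,k in blobs(d,(95,120,40),(130,255,255),60): 
  P=(plane(d,k.reshape(-1,2),.099)[:,:2]*1000).astype(np.float32); print(a,np.round(c),np.round(plane(d,c,.099)*1000,1),cv2.minAreaRect(P))
hsv=cv2.cvtColor(d['color'],cv2.COLOR_RGB2HSV)
b=blobs(d,(0,0,120),(180,45,255),3000)
for a,c,k in b: print(a,np.round(c),cv2.boundingRect(k))
"
```

```text
t 22.50 tcp [ 539.2 -184.6  333.2] tooly [-0.002 -0.001 -1.   ] jaw 6.68 gap 0.0492 F [-0.5 -0.9 -1.3] J [-26.  28. 102.  -0.  50. -32.]
17715.5 [605. 279.] [[ 881.2 -232.4   99. ]] ((1079.318115234375, -407.4476318359375), (295.8038330078125, 1031.99755859375), 43.101341247558594)
1761.0 [357.  82.] [[551.3 -90.2  99. ]] ((551.1997680664062, -89.90068817138672), (16.40372085571289, 48.40424346923828), 7.237758159637451)
57631.5 [516. 153.] (347, 0, 293, 355)
37438.0 [ 91. 260.] (0, 122, 293, 278)
31027.5 [351. 106.] (277, 0, 150, 217)
15646.5 [173.  43.] (49, 0, 209, 121)
```

View pics/w9.png

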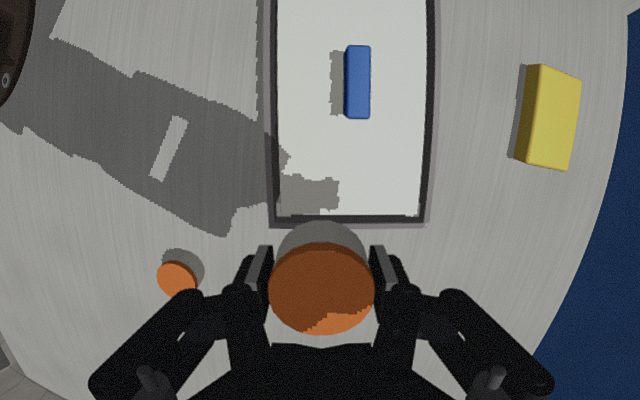

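View: divider lies flat inside the caddy with even margins, grip at (357,82), tub held at (320,285). Placing tub A.

Call:
drive_tool:
  deltas:
    - {"gripper": 0.45, "linear": [20, 36, 0], "turn": 0}
    - {"gripper": 0.45, "linear": [20, 36, -20], "turn": 0}
    - {"gripper": 0.45, "linear": [20, 36, -45], "turn": 0}
    - {"gripper": 0.45, "linear": [20, 36, -65], "turn": 0}
    - {"gripper": 0.45, "linear": [20, 36, -77], "turn": 0}
    - {"gripper": 0.45, "linear": [20, 36, -84], "turn": 0}
    - {"gripper": 0.45, "linear": [20, 36, -86], "turn": 0}
    - {"gripper": 0.45, "linear": [20, 36, -86], "turn": 0}

```text
clock: 23.35
tool_pos: [0.5603, -0.1451, 0.2477]
orientation: [-90.1, 0.0, -83.2]
ft_force: [0.3, 0.3, -0.5]
finger_gap: 0.049
```

Call:
drive_tool:
  deltas:
    - {"gripper": 0.45, "linear": [0, 0, -2], "turn": 0}
    - {"gripper": 0.45, "linear": [0, 0, -2.5], "turn": 0}
    - {"gripper": 0.65, "linear": [0, 0, -1], "turn": 0}
    - {"gripper": 0.65, "linear": [0, 0, 0], "turn": 0}
    - {"gripper": 0.65, "linear": [0, 0, 0], "turn": 0}
    - {"gripper": 0.65, "linear": [0, 0, 30], "turn": 0}
    - {"gripper": 0.65, "linear": [0, 0, 65], "turn": 0}
    - {"gripper": 0.65, "linear": [0, 0, 100], "turn": 0}

```text
clock: 24.15
tool_pos: [0.5602, -0.1451, 0.3488]
orientation: [-90.1, 0.0, -83.2]
ft_force: [0.2, 1.0, 0.1]
finger_gap: 0.0555
```

Call:
drive_tool:
  deltas:
    - {"gripper": 0.95, "linear": [-20, -35, 0], "turn": -0.05}
    - {"gripper": 0.95, "linear": [-40, -70, 0], "turn": -0.1}
    - {"gripper": 0.95, "linear": [-60, -105, 0], "turn": -0.1}
    - {"gripper": 0.95, "linear": [-85, -135, 0], "turn": -0.1}
    - {"gripper": 0.95, "linear": [-110, -160, 0], "turn": -0.1}
    - {"gripper": 0.95, "linear": [-135, -180, 0], "turn": -0.1}
    - {"gripper": 0.95, "linear": [-150, -190, 0], "turn": -0.1}
    - {"gripper": 0.95, "linear": [-150, -190, 0], "turn": -0.1}

```text
clock: 24.95
tool_pos: [0.4087, -0.3361, 0.3489]
orientation: [-90.1, 0.0, -89.1]
ft_force: [0.4, -0.0, 0.3]
finger_gap: 0.0811
```

```bash
python3 look.py w10
```

```text
t 24.95 tcp [ 408.7 -336.1  348.9] tooly [-0.002  0.001 -1.   ] jaw 0.90 gap 0.0811 F [ 0.4 -0.   0.3] J [-47.  24. 106.  -0.  49. -47.]
tub 2074.5 [300. 158.] [[ 388.4 -310.7   35. ]]
tub 753.0 [514.   9.] [[ 603.6 -141.2   35. ]]
tubtop 160.5 [372. 205.] [[ 566.9 -159.    35. ]]
tubtop 141.0 [423. 263.] [[ 387.8 -308.3   35. ]]
```

Call:
drive_tool:
  deltas:
    - {"gripper": 0.95, "linear": [-20.3, 23, 0], "turn": 0}
    - {"gripper": 0.95, "linear": [-20.3, 23, -20], "turn": 0}
    - {"gripper": 0.95, "linear": [-20.3, 23, -60], "turn": 0}
    - {"gripper": 0.95, "linear": [-20.3, 23, -100], "turn": 0}
    - {"gripper": 0.95, "linear": [-20.3, 23, -135], "turn": 0}
    - {"gripper": 0.95, "linear": [-20.3, 23, -158], "turn": 0}
    - {"gripper": 0.95, "linear": [-20.3, 23, -168], "turn": 0}
    - {"gripper": 0.95, "linear": [-20.3, 23, -168], "turn": 0}

```text
clock: 25.85
tool_pos: [0.3905, -0.3116, 0.1801]
orientation: [-90.2, 0.1, -88.9]
ft_force: [-0.1, 0.9, 0.8]
finger_gap: 0.0814
```

Call:
drive_tool:
  deltas:
    - {"gripper": 0.45, "linear": [0, 0, 0], "turn": 0}
    - {"gripper": 0.45, "linear": [0, 0, 0], "turn": 0}
    - {"gripper": 0.45, "linear": [0, 0, 0], "turn": 0}
    - {"gripper": 0.45, "linear": [0, 0, 0], "turn": 0}
    - {"gripper": 0.45, "linear": [0, 0, 0], "turn": 0}
    - {"gripper": 0.45, "linear": [0, 0, 0], "turn": 0}
    - {"gripper": 0.45, "linear": [0, 0, 0], "turn": 0}
    - {"gripper": 0.45, "linear": [0, 0, 0], "turn": 0}

```text
clock: 26.65
tool_pos: [0.3908, -0.3116, 0.1814]
orientation: [-90.1, 0.0, -88.9]
ft_force: [0.6, 2.6, 8.1]
finger_gap: 0.0491
```

Call:
drive_tool:
  deltas:
    - {"gripper": 0.45, "linear": [0, 0, 40], "turn": 0}
    - {"gripper": 0.45, "linear": [0, 0, 80], "turn": 0}
    - {"gripper": 0.45, "linear": [0, 0, 120], "turn": 0.03}
    - {"gripper": 0.45, "linear": [20, 30, 150], "turn": 0.06}
    - {"gripper": 0.45, "linear": [45, 70, 160], "turn": 0.1}
    - {"gripper": 0.45, "linear": [70, 110, 160], "turn": 0.1}
    - {"gripper": 0.45, "linear": [95, 150, 160], "turn": 0.1}
    - {"gripper": 0.45, "linear": [115, 185, 160], "turn": 0.1}

```text
clock: 27.45
tool_pos: [0.5064, -0.1245, 0.3426]
orientation: [-90.0, -0.0, -83.2]
ft_force: [0.1, -1.1, -0.9]
finger_gap: 0.0488
```

Call:
drive_tool:
  deltas:
    - {"gripper": 0.45, "linear": [20, 45, 0], "turn": 0}
    - {"gripper": 0.45, "linear": [39, 90, 0], "turn": 0}
    - {"gripper": 0.45, "linear": [39, 90, -10], "turn": 0}
    - {"gripper": 0.45, "linear": [39, 90, -40], "turn": 0}
    - {"gripper": 0.45, "linear": [39, 90, -65], "turn": 0}
    - {"gripper": 0.45, "linear": [39, 90, -85], "turn": 0}
    - {"gripper": 0.45, "linear": [39, 90, -95], "turn": 0}
    - {"gripper": 0.45, "linear": [39, 90, -95], "turn": 0}

```text
clock: 28.25
tool_pos: [0.5452, -0.0348, 0.2471]
orientation: [-90.1, 0.0, -83.2]
ft_force: [0.5, 1.1, 0.1]
finger_gap: 0.0489
```

Call:
drive_tool:
  deltas:
    - {"gripper": 0.45, "linear": [0, 0, -2], "turn": 0}
    - {"gripper": 0.45, "linear": [0, 0, -3], "turn": 0}
    - {"gripper": 0.65, "linear": [0, 0, -1.5], "turn": 0}
    - {"gripper": 0.65, "linear": [0, 0, 0], "turn": 0}
    - {"gripper": 0.65, "linear": [0, 0, 0], "turn": 0}
    - {"gripper": 0.65, "linear": [0, 0, 30], "turn": 0}
    - {"gripper": 0.65, "linear": [0, 0, 65], "turn": 0}
    - {"gripper": 0.65, "linear": [0, 0, 100], "turn": 0}

```text
clock: 29.05
tool_pos: [0.545, -0.0347, 0.3483]
orientation: [-90.1, 0.0, -83.2]
ft_force: [1.7, 1.1, -0.9]
finger_gap: 0.0554
```

Call:
drive_tool:
  deltas:
    - {"gripper": 0.65, "linear": [-10, 40, 10], "turn": 0.0}
    - {"gripper": 0.65, "linear": [-15, 80, 10], "turn": 0}
    - {"gripper": 0.65, "linear": [-25, 125, 10], "turn": -0.1}
    - {"gripper": 0.65, "linear": [-30, 170, 10], "turn": -0.1}
    - {"gripper": 0.65, "linear": [-35, 195, 10], "turn": -0.1}
    - {"gripper": 0.65, "linear": [-35, 195, 10], "turn": -0.1}
    - {"gripper": 0.65, "linear": [-35, 195, 10], "turn": -0.1}
    - {"gripper": 0.65, "linear": [-35, 195, 10], "turn": -0.1}

```text
clock: 29.85
tool_pos: [0.5102, 0.1595, 0.3584]
orientation: [-90.1, 0.0, -89.0]
ft_force: [-0.0, 0.1, 0.1]
finger_gap: 0.0556
```

```bash
python3 look.py w11; python3 -c "
from h import *
d=snap('scene','s11');c=d['color'][140:250,150:460,::-1];cv2.imwrite('pics/s11c.png',cv2.convertScaleAbs(cv2.resize(c,None,fx=2.4,fy=2.4,interpolation=2),alpha=1.4))
w=cv2.imread('pics/w11.png');cv2.imwrite('pics/v11.png',np.vstack([cv2.resize(w,(640,320)) if 0 else w[0:330],cv2.resize(cv2.imread('pics/s11c.png'),(640,227))]))"
```

```text
t 29.85 tcp [510.2 159.5 358.4] tooly [-0.001  0.    -1.   ] jaw 1.02 gap 0.0556 F [-0.   0.1  0.1] J [ 10.  24. 105.   0.  51.   9.]
tubtop 162.5 [372. 205.] [[ 567.1 -159.1   35. ]]
tubtop 158.0 [334. 210.] [[550.9 -38.8  35. ]]
```

View pics/v11.png

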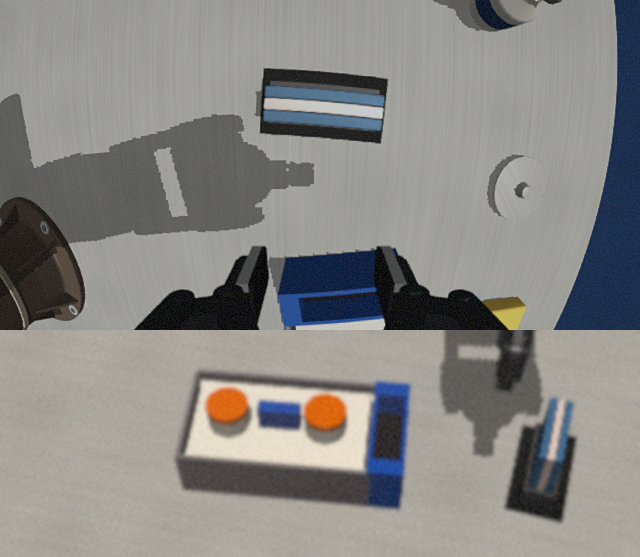

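View: both tubs stand on the divider either side of the grip. Pile in the rack at about (323,106) (white middle stripe); empty pocket at (340,300). Measuring the pile's top edge now.

```bash
cat > pile.py <<'E'
from fit import *
def stripe(d,box,z,lo=(0,0,110),hi=(180,50,255)):
    u0,v0,u1,v1=box; hsv=cv2.cvtColor(d["color"],cv2.COLOR_RGB2HSV); m=cv2.inRange(hsv,np.array(lo),np.array(hi))
    k=np.zeros_like(m);k[v0:v1,u0:u1]=m[v0:v1,u0:u1]
    c=max(cv2.findContours(k,cv2.RETR_EXTERNAL,cv2.CHAIN_APPROX_NONE)[0],key=cv2.contourArea)
    return cv2.minAreaRect((plane(d,c.reshape(-1,2),z)[:,:2]*1000).astype(np.float32)), cv2.boundingRect(c)
E
python3 - <<'E'
from pile import *
d=snap("wrist"); hsv=cv2.cvtColor(d["color"],cv2.COLOR_RGB2HSV)
for v in range(82,130,3): print(v,hsv[v,323].tolist(),end=' ')
print(stripe(d,(255,85,392,130),.095))
print(stripe(d,(255,70,392,140),.095,(95,60,40),(125,255,255)))
E
```

```text
82 [30, 30, 42] 85 [105, 6, 89] 88 [114, 16, 81] 91 [103, 108, 144] 94 [103, 100, 148] 97 [103, 93, 148] 100 [107, 86, 101] 103 [68, 5, 204] 106 [60, 5, 201] 109 [36, 6, 201] 112 [13, 27, 171] 115 [103, 101, 146] 118 [103, 103, 144] 121 [103, 105, 141] 124 [105, 102, 118] 127 [90, 7, 36] (((514.1343994140625, 233.80699157714844), (95.39495849609375, 33.64118194580078), 2.6919755935668945), (264, 85, 128, 45))
(((510.0608215332031, 224.91700744628906), (9.067413330078125, 89.56570434570312), 86.27932739257812), (263, 110, 119, 21))
```

Call:
drive_tool:
  deltas:
    - {"gripper": 0.6, "linear": [0, 20, 0], "turn": 0.14}
    - {"gripper": 0.6, "linear": [0, 40, 0], "turn": 0.28}
    - {"gripper": 0.6, "linear": [0, 60, 0], "turn": 0.42}
    - {"gripper": 0.6, "linear": [0, 74, 0], "turn": 0.56}
    - {"gripper": 0.6, "linear": [0, 74, 0], "turn": 0.7}
    - {"gripper": 0.6, "linear": [0, 74, 0], "turn": 0.84}
    - {"gripper": 0.6, "linear": [0, 74, 0], "turn": 0.98}
    - {"gripper": 0.6, "linear": [0, 74, 0], "turn": 1.12}

```text
clock: 30.85
tool_pos: [0.5105, 0.2329, 0.3583]
orientation: [-90.1, 0.0, -24.6]
ft_force: [-0.2, -0.2, 0.7]
finger_gap: 0.0512
```

Call:
drive_tool:
  deltas:
    - {"gripper": 0.6, "linear": [0, 0, -10], "turn": 0.12}
    - {"gripper": 0.6, "linear": [0, 0, -20], "turn": 0.24}
    - {"gripper": 0.6, "linear": [0, 0, -20], "turn": 0.368}
    - {"gripper": 0.6, "linear": [0, 0, -20], "turn": 0.368}
    - {"gripper": 0.6, "linear": [0, 0, -20], "turn": 0.368}
    - {"gripper": 0.6, "linear": [0, 0, -20], "turn": 0.368}
    - {"gripper": 0.6, "linear": [0, 0, -20], "turn": 0.368}
    - {"gripper": 0.6, "linear": [0, 0, -20], "turn": 0.368}

```text
clock: 31.65
tool_pos: [0.5105, 0.2329, 0.3384]
orientation: [-90.1, 0.0, -3.5]
ft_force: [-0.1, 0.1, -0.1]
finger_gap: 0.0514
```

```bash
python3 - <<'E'
from pile import *
pose(); d=snap("wrist","w12")
print(proj(d,[(.4657,.2278,.095),(.5550,.2220,.095)]))
for lo,hi in(((0,0,150),(180,40,255)),((95,60,40),(125,255,255))):
  for a,c,k in blobs(d,lo,hi,150):
    P=(plane(d,k.reshape(-1,2),.095)[:,:2]*1000).astype(np.float32);r=cv2.minAreaRect(P)
    if max(r[1])<110 and abs(r[0][1]-230)<40: print(a,np.round(c),r)
E
```

```text
t 31.65 tcp [510.5 232.9 338.4] tooly [-0.    -0.002 -1.   ] jaw 86.46 gap 0.0514 F [-0.1  0.1 -0.1] J [ 18.  27. 103.  -0.  50. -69.]
[[309.19141983 150.28423237]
 [310.28784218 263.37944341]]
1159.0 [287.  13.] ((366.876708984375, 221.95925903320312), (15.492838859558105, 55.99365997314453), 16.67916488647461)
1324.5 [335. 198.] ((505.85394287109375, 243.91392517089844), (9.633997917175293, 98.3400650024414), 87.36516571044922)
1313.0 [310. 198.] ((504.723876953125, 225.41555786132812), (8.872918128967285, 98.36731719970703), 85.27909851074219)
```

Call:
drive_tool:
  deltas:
    - {"gripper": 0.6, "linear": [0.1, 1, -25], "turn": 0}
    - {"gripper": 0.6, "linear": [0.1, 1, -50], "turn": 0}
    - {"gripper": 0.6, "linear": [0.1, 1, -75], "turn": 0}
    - {"gripper": 0.6, "linear": [0.1, 1, -95], "turn": 0}
    - {"gripper": 0.6, "linear": [0.1, 1, -107], "turn": 0}
    - {"gripper": 0.6, "linear": [0.1, 1, -112], "turn": 0}
    - {"gripper": 0.6, "linear": [0.1, 1, -112], "turn": 0}
    - {"gripper": 0.6, "linear": [0.1, 1, -112], "turn": 0}

```text
clock: 32.5
tool_pos: [0.5108, 0.234, 0.2271]
orientation: [-90.1, -0.1, -3.5]
ft_force: [0.7, 0.0, 0.8]
finger_gap: 0.0511
```

Call:
drive_tool:
  deltas:
    - {"gripper": 0.25, "linear": [0, 0, 0], "turn": 0}
    - {"gripper": 0.25, "linear": [0, 0, 0], "turn": 0}
    - {"gripper": 0.25, "linear": [0, 0, 0], "turn": 0}
    - {"gripper": 0.25, "linear": [0, 0, 0], "turn": 0}
    - {"gripper": 0.25, "linear": [0, 0, 0], "turn": 0}
    - {"gripper": 0.25, "linear": [0, 0, 0], "turn": 0}
    - {"gripper": 0.25, "linear": [0, 0, 0], "turn": 0}
    - {"gripper": 0.25, "linear": [0, 0, 0], "turn": 0}
  squeeze: 45

```text
clock: 33.3
tool_pos: [0.5109, 0.234, 0.2281]
orientation: [-90.0, -0.1, -3.5]
ft_force: [0.7, -1.4, 7.0]
finger_gap: 0.0268
```

```bash
python3 -c "
from h import *
pose()"
```

```text
t 33.30 tcp [510.9 234.  228.1] tooly [ 0.002 -0.001 -1.   ] jaw 86.48 gap 0.0268 F [ 0.7 -1.4  7. ] J [ 18.  37. 107.  -0.  36. -68.]
```

Call:
drive_tool:
  deltas:
    - {"gripper": 0.25, "linear": [0, 0, 12], "turn": 0}
    - {"gripper": 0.25, "linear": [0, 0, 25], "turn": 0}
    - {"gripper": 0.25, "linear": [0, 0, 40], "turn": 0}
    - {"gripper": 0.25, "linear": [0, 0, 60], "turn": 0}
    - {"gripper": 0.25, "linear": [0, 0, 80], "turn": 0}
    - {"gripper": 0.25, "linear": [0, 0, 100], "turn": 0}
    - {"gripper": 0.25, "linear": [0, 0, 100], "turn": 0}
    - {"gripper": 0.25, "linear": [0, 0, 100], "turn": 0}

```text
clock: 34.1
tool_pos: [0.5106, 0.2339, 0.3283]
orientation: [-90.0, -0.2, -3.5]
ft_force: [0.2, -0.5, -4.2]
finger_gap: 0.0266
```

Call:
drive_tool:
  deltas:
    - {"gripper": 0.25, "linear": [4, -28, 0], "turn": 0.03}
    - {"gripper": 0.25, "linear": [8, -56, 0], "turn": 0.06}
    - {"gripper": 0.25, "linear": [12, -84, 0], "turn": 0.09}
    - {"gripper": 0.25, "linear": [16, -112, 0], "turn": 0.12}
    - {"gripper": 0.25, "linear": [20, -140, 0], "turn": 0.15}
    - {"gripper": 0.25, "linear": [23, -168, 0], "turn": 0.177}
    - {"gripper": 0.25, "linear": [26.6, -188, 0], "turn": 0.177}
    - {"gripper": 0.25, "linear": [26.6, -193, 0], "turn": 0.177}

```text
clock: 34.9
tool_pos: [0.5374, 0.0392, 0.3273]
orientation: [-90.0, -0.1, 6.5]
ft_force: [-0.7, 0.4, -4.5]
finger_gap: 0.0264
```

```bash
python3 -c "
from h import *
pose(); d=snap('wrist','w13')
c=cv2.resize(d['color'][30:330,180:460],None,fx=2,fy=2,interpolation=2)[:,:,::-1]
cv2.imwrite('pics/w13c.png',cv2.convertScaleAbs(c,alpha=1.5))"
```

```text
t 34.90 tcp [537.4  39.2 327.3] tooly [ 0.001 -0.    -1.   ] jaw 96.51 gap 0.0264 F [-0.7  0.4 -4.5] J [ -3.  27. 106.  -0.  47. -99.]
```

View pics/w13c.png

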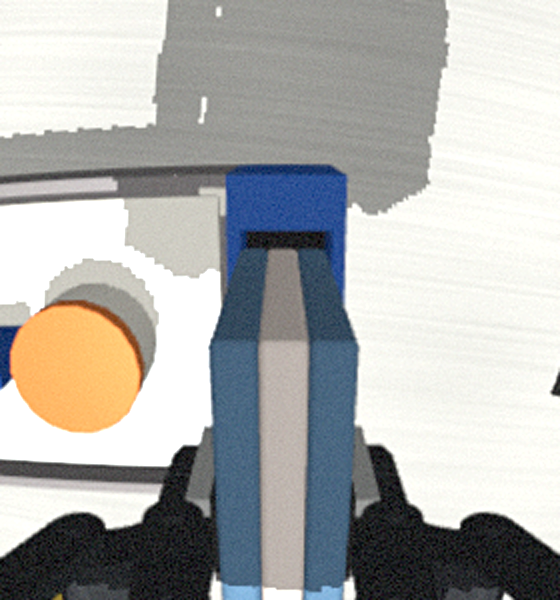

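View: pile's -x end face hangs above the pocket, bottom edge at crop columns 238–327. Pocket end wall spans 226–346, inner opening 246–328. Computing the offset.

```bash
python3 -c "
from h import *
d=snap('wrist')
a=np.radians(6.55);X=np.array([np.cos(a),np.sin(a)]);Y=np.array([-np.sin(a),np.cos(a)])
O=np.array([552.6,-89.8])
def f(n,px,z):
  px=np.array(px)/2+[180,30]; q=plane(d,px,z)[:,:2]*1000-O; print(n,'x',(q@X).round(1),'y',(q@Y).round(1))
f('pocket outer end top',[(227,172),(346,174)],.077)
f('pocket inner edge',[(246,232),(328,232)],.077)
f('pile bottom',[(238,250),(327,249)],.1043)
f('pile top',[(211,345),(356,344)],.1943)
s,p,R,j=pose(); print('tcp in caddy',(p[:2]*1000-O)@X,(p[:2]*1000-O)@Y)
"
```

```text
pocket outer end top x [-68.1 -67.4] y [111.6 153.5]
pocket inner edge x [-46.5 -46.5] y [118.1 147.4]
pile bottom x [-45.1 -45.4] y [117.1 145.1]
pile top x [-45.2 -45.3] y [118.5 143.9]
t 35.00 tcp [537.1  40.5 327.5] tooly [ 0.001  0.    -1.   ] jaw 96.55 gap 0.0266 F [-0.1  0.  -4.5] J [ -3.  27. 106.   0.  47. -99.]
tcp in caddy -0.5617298353099045 131.262888223053
```

Pile centre needs +1.4 mm in y. Because the tool can only yaw, I'll tip the pile by pivoting it in the grip on the +x end wall's rim. The first step is to shift 12 mm toward +x and come down close to the rim.

Call:
drive_tool:
  deltas:
    - {"gripper": 0.25, "linear": [6, 1.5, 0], "turn": 0.001}
    - {"gripper": 0.25, "linear": [12.1, 2.7, 0], "turn": 0.001}
    - {"gripper": 0.25, "linear": [12.1, 2.7, -5], "turn": 0.001}
    - {"gripper": 0.25, "linear": [12.1, 2.7, -11], "turn": 0.001}
    - {"gripper": 0.25, "linear": [12.1, 2.7, -17], "turn": 0.001}
    - {"gripper": 0.25, "linear": [12.1, 2.7, -22], "turn": 0.001}
    - {"gripper": 0.25, "linear": [12.1, 2.7, -24], "turn": 0.001}
    - {"gripper": 0.25, "linear": [12.1, 2.7, -24], "turn": 0.001}
  squeeze: 35

```text
clock: 35.8
tool_pos: [0.5491, 0.0432, 0.3031]
orientation: [-90.0, -0.0, 6.6]
ft_force: [0.7, -0.5, -3.3]
finger_gap: 0.0264
```

Call:
drive_tool:
  deltas:
    - {"gripper": 0.25, "linear": [0, 0, -1], "turn": 0}
    - {"gripper": 0.25, "linear": [0, 0, -2], "turn": 0}
    - {"gripper": 0.25, "linear": [0, 0, -3], "turn": 0}
    - {"gripper": 0.25, "linear": [0, 0, -3.5], "turn": 0}
    - {"gripper": 0.25, "linear": [0, 0, -4], "turn": 0}
    - {"gripper": 0.25, "linear": [0, 0, -4], "turn": 0}
    - {"gripper": 0.25, "linear": [0, 0, -4], "turn": 0}
    - {"gripper": 0.25, "linear": [0, 0, -4], "turn": 0}

```text
clock: 36.6
tool_pos: [0.549, 0.0432, 0.3]
orientation: [-90.0, -0.1, 6.6]
ft_force: [-3.8, -0.3, 6.7]
finger_gap: 0.0265
```

```bash
python3 -c "
from h import *
s,p,R,j=pose(); a=np.radians(6.55);q=p[:2]*1000-[552.6,-89.8];print(q@[np.cos(a),np.sin(a)],q@[-np.sin(a),np.cos(a)])"
```

```text
t 36.60 tcp [549.   43.2 300. ] tooly [ 0.002 -0.    -1.   ] jaw 96.60 gap 0.0265 F [-3.8 -0.3  6.7] J [ -2.  30. 106.   0.  44. -99.]
11.584931768646257 132.5236381772066
```

Call:
drive_tool:
  deltas:
    - {"gripper": 0.25, "linear": [-1.1, -0.1, -1.5], "turn": 0}
    - {"gripper": 0.25, "linear": [-2.3, -0.3, -2.4], "turn": 0}
    - {"gripper": 0.25, "linear": [-3.4, -0.4, -3.3], "turn": 0}
    - {"gripper": 0.25, "linear": [-4.6, -0.5, -4.3], "turn": 0}
    - {"gripper": 0.25, "linear": [-5.7, -0.7, -5.2], "turn": 0}
    - {"gripper": 0.25, "linear": [-6.9, -0.8, -6.1], "turn": 0}
    - {"gripper": 0.25, "linear": [-6.9, -0.8, -6.1], "turn": 0}
    - {"gripper": 0.25, "linear": [-6.9, -0.8, -6.1], "turn": 0}

```text
clock: 37.4
tool_pos: [0.5425, 0.0423, 0.2959]
orientation: [-90.1, -0.3, 6.6]
ft_force: [-4.3, 0.1, 16.3]
finger_gap: 0.0263
```

```bash
cat > tilt.py <<'E'
from fit import *
import sys
s,p,R,j=pose(); a=np.radians(6.55);X=np.array([np.cos(a),np.sin(a),0]);Y=np.array([-np.sin(a),np.cos(a),0]);O=np.array([.5526,-.0898,0])
print('tcp caddy',(p-O)@X*1000,(p-O)@Y*1000)
d=snap('wrist',sys.argv[1]); g=(p+[0,0,-.155]); 
# predicted pixels of the top -x edge (mid coaster) for tilts, to compare with measured white stripe
hsv=cv2.cvtColor(d['color'],cv2.COLOR_RGB2HSV)
for t in(0,3,6,9,12,15):
    r=np.radians(t);c,sn=np.cos(r),np.sin(r)
    f=lambda x,z:g+X*(x*c-z*sn)+[0,0,x*sn+z*c]
    print(t,proj(d,[f(-.045,.0219),f(-.045,-.0681)]).round(1).tolist())
col=d['color'][:,:,:].astype(int)
u=int(proj(d,g-.045*X+[0,0,.02])[0][0]); print('u',u)
v=hsv[:,u-2:u+3,2].mean(1).astype(int); sat=hsv[:,u-2:u+3,1].mean(1).astype(int)
print([(i,v[i],sat[i]) for i in range(100,290,4)])
E
python3 tilt.py w14
```

```text
t 37.40 tcp [542.5  42.3 295.9] tooly [ 0.006 -0.    -1.   ] jaw 96.60 gap 0.0263 F [-4.3  0.1 16.3] J [ -2.  30. 107.  -0.  43. -99.]
tcp caddy 4.994268942993223 132.38817519191457
0 [[319.6, 200.0], [320.3, 152.7]]
3 [[319.6, 194.9], [320.3, 157.6]]
6 [[319.7, 190.3], [320.3, 162.6]]
9 [[319.7, 186.1], [320.4, 167.7]]
12 [[319.7, 182.3], [320.4, 172.9]]
15 [[319.8, 179.1], [320.4, 178.2]]
u 319
[(100, np.int64(106), np.int64(9)), (104, np.int64(107), np.int64(12)), (108, np.int64(66), np.int64(219)), (112, np.int64(101), np.int64(172)), (116, np.int64(101), np.int64(174)), (120, np.int64(102), np.int64(169)), (124, np.int64(100), np.int64(178)), (128, np.int64(101), np.int64(175)), (132, np.int64(100), np.int64(178)), (136, np.int64(99), np.int64(185)), (140, np.int64(101), np.int64(180)), (144, np.int64(26), np.int64(45)), (148, np.int64(26), np.int64(82)), (152, np.int64(19), np.int64(92)), (156, np.int64(26), np.int64(52)), (160, np.int64(19), np.int64(81)), (164, np.int64(91), np.int64(21)), (168, np.int64(88), np.int64(21)), (172, np.int64(89), np.int64(21)), (176, np.int64(90
[... 321 characters left out ...]
, np.int64(21)), (216, np.int64(131), np.int64(20)), (220, np.int64(129), np.int64(21)), (224, np.int64(131), np.int64(20)), (228, np.int64(130), np.int64(21)), (232, np.int64(130), np.int64(21)), (236, np.int64(130), np.int64(20)), (240, np.int64(130), np.int64(21)), (244, np.int64(129), np.int64(19)), (248, np.int64(130), np.int64(21)), (252, np.int64(130), np.int64(20)), (256, np.int64(131), np.int64(23)), (260, np.int64(129), np.int64(18)), (264, np.int64(131), np.int64(21)), (268, np.int64(131), np.int64(20)), (272, np.int64(129), np.int64(19)), (276, np.int64(131), np.int64(22)), (280, np.int64(132), np.int64(22)), (284, np.int64(131), np.int64(21)), (288, np.int64(130), np.int64(20))]
```

The pile is pivoting as planned: its -x end edges at rows 162 and 194 put the tilt at about 5°. Continuing with a lighter squeeze.

Call:
drive_tool:
  deltas:
    - {"gripper": 0.25, "linear": [-1.3, -0.1, -1.6], "turn": 0}
    - {"gripper": 0.25, "linear": [-2.6, -0.3, -3.2], "turn": 0}
    - {"gripper": 0.25, "linear": [-3.9, -0.4, -4.8], "turn": 0}
    - {"gripper": 0.25, "linear": [-5.2, -0.6, -6.4], "turn": 0}
    - {"gripper": 0.25, "linear": [-6.5, -0.7, -8], "turn": 0}
    - {"gripper": 0.25, "linear": [-7, -0.8, -8.6], "turn": 0}
    - {"gripper": 0.25, "linear": [-7, -0.8, -8.6], "turn": 0}
    - {"gripper": 0.25, "linear": [-7, -0.8, -8.6], "turn": 0}
  squeeze: 27

```text
clock: 38.25
tool_pos: [0.5351, 0.0415, 0.2893]
orientation: [-90.1, -0.4, 6.6]
ft_force: [-11.3, -1.4, 21.6]
finger_gap: 0.0265
```

```bash
sed -i 's/^print(\[(i,v.*$/b=np.abs(np.diff(v)); print([(i,int(v[i]),int(v[i+1])) for i in range(100,290) if b[i]>12])/' tilt.py; python3 tilt.py w15
```

```text
t 38.25 tcp [535.1  41.5 289.3] tooly [ 0.007 -0.    -1.   ] jaw 96.60 gap 0.0265 F [-11.3  -1.4  21.6] J [ -3.  30. 109.  -0.  41. -99.]
tcp caddy -2.3678956749665185 132.41995822497867
0 [[319.7, 199.5], [320.4, 152.1]]
3 [[319.7, 194.4], [320.4, 157.0]]
6 [[319.8, 189.7], [320.4, 162.1]]
9 [[319.8, 185.5], [320.5, 167.2]]
12 [[319.8, 181.8], [320.5, 172.4]]
15 [[319.9, 178.5], [320.5, 177.6]]
u 319
[(113, 107, 91), (114, 91, 74), (121, 69, 88), (154, 103, 86), (155, 86, 55), (156, 55, 18), (172, 18, 37), (173, 37, 71), (174, 71, 87), (183, 84, 107), (184, 107, 121)]
```

Tilt is now about 11.5° (edges at rows 173 and 184). Next: unload slightly, shift -x so the raised corner clears the wall, and re-measure.

Call:
drive_tool:
  deltas:
    - {"gripper": 0.25, "linear": [0, 0, 1.5], "turn": 0}
    - {"gripper": 0.25, "linear": [0, 0, 3], "turn": 0}
    - {"gripper": 0.25, "linear": [-2, -0.2, 3], "turn": 0}
    - {"gripper": 0.25, "linear": [-5, -0.6, 3], "turn": 0}
    - {"gripper": 0.25, "linear": [-8, -0.9, 3], "turn": 0}
    - {"gripper": 0.25, "linear": [-9.6, -1.1, 3], "turn": 0}
    - {"gripper": 0.25, "linear": [-9.6, -1.1, 3], "turn": 0}
    - {"gripper": 0.25, "linear": [-9.6, -1.1, 3], "turn": 0}

```text
clock: 39.1
tool_pos: [0.5256, 0.0404, 0.2923]
orientation: [-90.1, -0.4, 6.6]
ft_force: [-0.1, 0.6, -4.4]
finger_gap: 0.0263
```

```bash
python3 tilt.py w16; python3 -c "
from h import *
w=cv2.imread('pics/w16.png')[60:340,200:440]; s=snap('scene')['color'][130:250,230:380,::-1]
cv2.imwrite('pics/v16.png',cv2.convertScaleAbs(np.hstack([cv2.resize(w,None,fx=1.7,fy=1.7,interpolation=2),cv2.resize(s,(int(150*476/120*.65),476),interpolation=2)]),alpha=1.5))"
```

```text
t 39.10 tcp [525.6  40.4 292.3] tooly [ 0.007 -0.    -1.   ] jaw 96.60 gap 0.0263 F [-0.1  0.6 -4.4] J [ -3.  29. 110.  -0.  41. -99.]
tcp caddy -11.998379054776077 132.43292998473765
0 [[319.8, 199.5], [320.5, 152.1]]
3 [[319.8, 194.4], [320.5, 157.0]]
6 [[319.9, 189.7], [320.5, 162.1]]
9 [[319.9, 185.5], [320.5, 167.2]]
12 [[319.9, 181.8], [320.5, 172.4]]
15 [[319.9, 178.5], [320.5, 177.6]]
u 319
[(124, 109, 95), (125, 95, 76), (137, 75, 90), (170, 90, 20), (172, 21, 64), (173, 64, 83), (183, 81, 100), (184, 100, 114)]
```

View pics/v16.png

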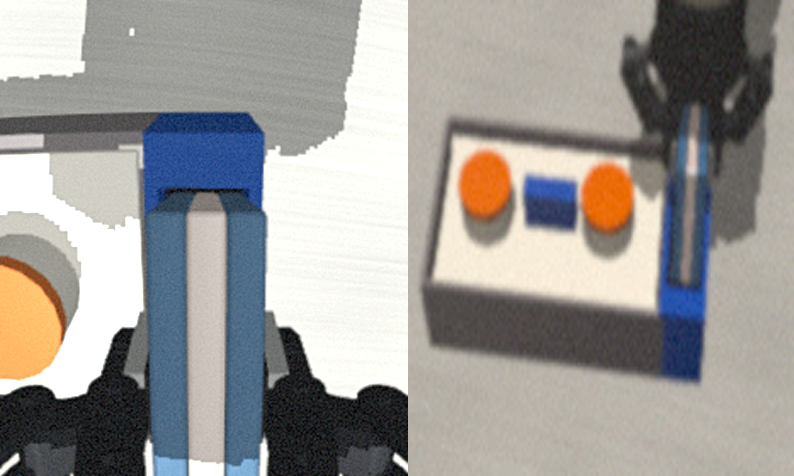

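View: the three coasters are tipped together in the grip, leading corner inside the pocket's -x end and other corner just clear of the +x wall (scene inset). Lowering 4.5 mm so both corners are inside, then checking the force.

Call:
drive_tool:
  deltas:
    - {"gripper": 0.25, "linear": [0, 0, -0.8], "turn": 0}
    - {"gripper": 0.25, "linear": [0, 0, -1.6], "turn": 0}
    - {"gripper": 0.25, "linear": [0, 0, -2.4], "turn": 0}
    - {"gripper": 0.25, "linear": [0, 0, -3.2], "turn": 0}
    - {"gripper": 0.25, "linear": [0, 0, -4], "turn": 0}
    - {"gripper": 0.25, "linear": [0.1, 0, -4.7], "turn": 0}
    - {"gripper": 0.25, "linear": [0.2, 0, -4.7], "turn": 0}
    - {"gripper": 0.25, "linear": [0.2, 0, -4.7], "turn": 0}

```text
clock: 40.0
tool_pos: [0.5259, 0.0404, 0.2876]
orientation: [-90.1, -0.4, 6.6]
ft_force: [-0.0, -0.6, -3.5]
finger_gap: 0.0265
```

```bash
python3 tilt.py w17
```

```text
t 40.00 tcp [525.9  40.4 287.6] tooly [ 0.008 -0.    -1.   ] jaw 96.60 gap 0.0265 F [-0.  -0.6 -3.5] J [ -3.  29. 110.  -0.  40. -99.]
tcp caddy -11.713739454801145 132.39487629137815
0 [[319.8, 199.5], [320.5, 152.1]]
3 [[319.8, 194.4], [320.5, 157.0]]
6 [[319.8, 189.7], [320.5, 162.1]]
9 [[319.8, 185.5], [320.5, 167.2]]
12 [[319.9, 181.8], [320.5, 172.4]]
15 [[319.9, 178.5], [320.5, 177.6]]
u 319
[(125, 96, 76), (137, 67, 82), (138, 82, 96), (171, 97, 44), (172, 44, 62), (173, 62, 82), (183, 83, 99), (184, 99, 117)]
```

Free of contact, with the raised corner about 2 mm below the rim. Straightening: push +x so the wall holds the lower +x corner while the pile pivots back upright.

Call:
drive_tool:
  deltas:
    - {"gripper": 0.25, "linear": [1, 0.1, -0.3], "turn": 0}
    - {"gripper": 0.25, "linear": [2, 0.2, -0.6], "turn": 0}
    - {"gripper": 0.25, "linear": [3, 0.3, -0.9], "turn": 0}
    - {"gripper": 0.25, "linear": [4, 0.5, -1.2], "turn": 0}
    - {"gripper": 0.25, "linear": [5, 0.6, -1.5], "turn": 0}
    - {"gripper": 0.25, "linear": [6, 0.7, -1.8], "turn": 0}
    - {"gripper": 0.25, "linear": [7, 0.8, -2], "turn": 0}
    - {"gripper": 0.25, "linear": [7, 0.8, -2], "turn": 0}

```text
clock: 40.85
tool_pos: [0.5306, 0.0412, 0.2853]
orientation: [-90.0, 0.1, 6.6]
ft_force: [-16.4, -1.1, 7.7]
finger_gap: 0.0266
```

```bash
python3 tilt.py w18
```

```text
t 40.85 tcp [530.6  41.2 285.3] tooly [-0.001 -0.001 -1.   ] jaw 96.62 gap 0.0266 F [-16.4  -1.1   7.7] J [ -3.  30. 109.  -0.  41. -99.]
tcp caddy -6.90634708745803 132.62326791745363
0 [[319.5, 202.2], [320.2, 155.0]]
3 [[319.5, 197.1], [320.2, 159.9]]
6 [[319.5, 192.5], [320.2, 164.9]]
9 [[319.6, 188.4], [320.2, 170.0]]
12 [[319.6, 184.6], [320.2, 175.2]]
15 [[319.6, 181.4], [320.2, 180.4]]
u 319
[(122, 107, 83), (123, 83, 68), (133, 75, 95), (166, 100, 85), (167, 85, 54), (169, 51, 75), (184, 88, 108), (185, 108, 123)]
```

Call:
drive_tool:
  deltas:
    - {"gripper": 0.25, "linear": [3, 0.3, 0], "turn": 0}
    - {"gripper": 0.25, "linear": [4, 0.5, 0], "turn": 0}
    - {"gripper": 0.25, "linear": [5, 0.6, 0], "turn": 0}
    - {"gripper": 0.25, "linear": [6, 0.7, 0], "turn": 0}
    - {"gripper": 0.25, "linear": [7, 0.8, 0], "turn": 0}
    - {"gripper": 0.25, "linear": [8, 0.9, 0], "turn": 0}
    - {"gripper": 0.25, "linear": [8, 0.9, 0], "turn": 0}
    - {"gripper": 0.25, "linear": [8, 0.9, 0], "turn": 0}
  squeeze: 24

```text
clock: 41.7
tool_pos: [0.5367, 0.0421, 0.2849]
orientation: [-90.0, 0.5, 6.6]
ft_force: [-16.4, -1.5, 6.2]
finger_gap: 0.0263
```

```bash
python3 tilt.py w19
```

```text
t 41.70 tcp [536.7  42.1 284.9] tooly [-0.009 -0.001 -1.   ] jaw 96.64 gap 0.0263 F [-16.4  -1.5   6.2] J [ -3.  30. 108.  -0.  42. -99.]
tcp caddy -0.7505649241420081 132.89635017688101
0 [[319.3, 204.7], [319.9, 157.6]]
3 [[319.3, 199.6], [319.9, 162.5]]
6 [[319.3, 195.0], [319.9, 167.5]]
9 [[319.4, 190.9], [319.9, 172.5]]
12 [[319.4, 187.2], [319.9, 177.7]]
15 [[319.4, 183.9], [319.9, 182.9]]
u 319
[(117, 108, 95), (118, 95, 68), (125, 74, 87), (126, 87, 101), (159, 97, 48), (160, 48, 25), (161, 25, 61), (162, 61, 82), (186, 97, 111), (187, 111, 124)]
```

Top-edge row and wall contact together give roughly 6° remaining, with a few mm of slip in the grip. That is small enough for the floor to finish it, so I'm relaxing the push and lowering.

Call:
drive_tool:
  deltas:
    - {"gripper": 0.25, "linear": [0, 0, -1], "turn": 0}
    - {"gripper": 0.25, "linear": [0, 0, -2.5], "turn": 0}
    - {"gripper": 0.25, "linear": [0, 0, -4], "turn": 0}
    - {"gripper": 0.25, "linear": [0, 0, -5.5], "turn": 0}
    - {"gripper": 0.25, "linear": [0, 0, -7], "turn": 0}
    - {"gripper": 0.25, "linear": [0, 0, -8.5], "turn": 0}
    - {"gripper": 0.25, "linear": [0, 0, -10], "turn": 0}
    - {"gripper": 0.25, "linear": [0, 0, -10], "turn": 0}
  squeeze: 30

```text
clock: 42.55
tool_pos: [0.5366, 0.0421, 0.2746]
orientation: [-90.0, 0.6, 6.6]
ft_force: [-4.7, -1.0, -3.1]
finger_gap: 0.0263
```

```bash
sed -i 's/g=(p+\[0,0,-.155\])/g=p+.155*R[:,1]/' tilt.py; python3 tilt.py w20
```

```text
t 42.55 tcp [536.6  42.1 274.6] tooly [-0.01  -0.001 -1.   ] jaw 96.64 gap 0.0263 F [-4.7 -1.  -3.1] J [ -3.  31. 109.  -0.  41. -99.]
tcp caddy -0.8609765127092633 132.88417562938332
0 [[319.4, 200.9], [320.0, 155.5]]
3 [[319.4, 195.8], [320.0, 160.5]]
6 [[319.5, 191.3], [320.0, 165.5]]
9 [[319.5, 187.2], [320.0, 170.6]]
12 [[319.5, 183.6], [320.0, 175.8]]
15 [[319.5, 180.4], [320.0, 181.0]]
u 319
[(119, 104, 70), (127, 73, 93), (186, 95, 115)]
```

Call:
drive_tool:
  deltas:
    - {"gripper": 0.25, "linear": [0, 0, -1], "turn": 0}
    - {"gripper": 0.25, "linear": [0, 0, -2], "turn": 0}
    - {"gripper": 0.25, "linear": [0, 0, -3], "turn": 0}
    - {"gripper": 0.25, "linear": [0, 0, -4], "turn": 0}
    - {"gripper": 0.25, "linear": [0, 0, -5], "turn": 0}
    - {"gripper": 0.25, "linear": [0, 0, -6], "turn": 0}
    - {"gripper": 0.25, "linear": [0, 0, -7], "turn": 0}
    - {"gripper": 0.25, "linear": [0, 0, -7], "turn": 0}

```text
clock: 43.4
tool_pos: [0.5366, 0.0421, 0.2675]
orientation: [-90.0, 0.6, 6.6]
ft_force: [-4.3, -1.0, -2.8]
finger_gap: 0.0261
```

```bash
python3 tilt.py w21
```

```text
t 43.40 tcp [536.6  42.1 267.5] tooly [-0.01 -0.   -1.  ] jaw 96.63 gap 0.0261 F [-4.3 -1.  -2.8] J [ -3.  32. 109.  -0.  40. -99.]
tcp caddy -0.8817257877807728 132.87386438623696
0 [[319.4, 200.8], [320.0, 155.5]]
3 [[319.4, 195.8], [320.0, 160.4]]
6 [[319.5, 191.2], [320.0, 165.5]]
9 [[319.5, 187.2], [320.0, 170.6]]
12 [[319.5, 183.5], [320.0, 175.8]]
15 [[319.5, 180.4], [320.0, 181.0]]
u 319
[(119, 106, 85), (120, 85, 71), (128, 71, 92), (166, 101, 88), (186, 98, 114)]
```

Still free. Lowering more slowly towards floor contact.

Call:
drive_tool:
  deltas:
    - {"gripper": 0.25, "linear": [0, 0, -0.6], "turn": 0}
    - {"gripper": 0.25, "linear": [0, 0, -1.2], "turn": 0}
    - {"gripper": 0.25, "linear": [0, 0, -1.8], "turn": 0}
    - {"gripper": 0.25, "linear": [0, 0, -2.4], "turn": 0}
    - {"gripper": 0.25, "linear": [0, 0, -3], "turn": 0}
    - {"gripper": 0.25, "linear": [0, 0, -3.5], "turn": 0}
    - {"gripper": 0.25, "linear": [0, 0, -3.5], "turn": 0}
    - {"gripper": 0.25, "linear": [0, 0, -3.5], "turn": 0}

```text
clock: 44.25
tool_pos: [0.5368, 0.0422, 0.2649]
orientation: [-90.0, 0.5, 6.6]
ft_force: [-4.6, 0.5, 9.7]
finger_gap: 0.0267
```

```bash
python3 tilt.py w22; python3 -c "
from h import *
w=cv2.imread('pics/w22.png')[60:340,200:440]; s=snap('scene')['color'][130:250,230:380,::-1]
cv2.imwrite('pics/v22.png',cv2.convertScaleAbs(np.hstack([cv2.resize(w,None,fx=1.7,fy=1.7,interpolation=2),cv2.resize(s,(int(150*476/120*.65),476),interpolation=2)]),alpha=1.5))"
```

```text
t 44.25 tcp [536.8  42.2 264.9] tooly [-0.009 -0.    -1.   ] jaw 96.64 gap 0.0267 F [-4.6  0.5  9.7] J [ -3.  32. 109.  -0.  39. -99.]
tcp caddy -0.6767999023381925 132.91932589591434
0 [[319.5, 200.9], [320.0, 155.4]]
3 [[319.5, 195.9], [320.0, 160.3]]
6 [[319.5, 191.4], [320.0, 165.3]]
9 [[319.5, 187.3], [320.0, 170.4]]
12 [[319.6, 183.6], [320.0, 175.6]]
15 [[319.6, 180.4], [320.0, 180.9]]
u 319
[(119, 104, 71), (128, 69, 98), (186, 93, 108), (187, 108, 126)]
```

Call:
drive_tool:
  deltas:
    - {"gripper": 0.25, "linear": [0, 0, -1], "turn": 0}
    - {"gripper": 0.25, "linear": [0, 0, -1.5], "turn": 0}
    - {"gripper": 0.25, "linear": [0, 0, -2], "turn": 0}
    - {"gripper": 0.25, "linear": [0, 0, -2.5], "turn": 0}
    - {"gripper": 0.25, "linear": [0, 0, -3], "turn": 0}
    - {"gripper": 0.25, "linear": [0, 0, -3], "turn": 0}
    - {"gripper": 0.25, "linear": [0, 0, -3], "turn": 0}
    - {"gripper": 0.25, "linear": [0, 0, -3], "turn": 0}
  squeeze: 22

```text
clock: 45.15
tool_pos: [0.5373, 0.0423, 0.2641]
orientation: [-90.0, 0.3, 6.6]
ft_force: [-5.5, 1.7, 23.0]
finger_gap: 0.0263
```

```bash
python3 tilt.py w23
```

```text
t 45.15 tcp [537.3  42.3 264.1] tooly [-0.005 -0.    -1.   ] jaw 96.63 gap 0.0263 F [-5.5  1.7 23. ] J [ -3.  32. 109.  -0.  39. -99.]
tcp caddy -0.13321388208030818 132.93732513654234
0 [[319.4, 201.3], [320.0, 155.0]]
3 [[319.4, 196.2], [320.0, 159.9]]
6 [[319.4, 191.6], [320.1, 164.9]]
9 [[319.5, 187.5], [320.1, 170.0]]
12 [[319.5, 183.8], [320.1, 175.2]]
15 [[319.5, 180.6], [320.1, 180.5]]
u 319
[(117, 96, 78), (126, 80, 105), (188, 100, 120)]
```

Call:
drive_tool:
  deltas:
    - {"gripper": 0.25, "linear": [1, 0.1, -1.5], "turn": 0}
    - {"gripper": 0.25, "linear": [2, 0.2, -2], "turn": 0}
    - {"gripper": 0.25, "linear": [3, 0.3, -2.5], "turn": 0}
    - {"gripper": 0.25, "linear": [4, 0.4, -3], "turn": 0}
    - {"gripper": 0.25, "linear": [5, 0.5, -3], "turn": 0}
    - {"gripper": 0.25, "linear": [5.5, 0.6, -3], "turn": 0}
    - {"gripper": 0.25, "linear": [6, 0.6, -3], "turn": 0}
    - {"gripper": 0.25, "linear": [6, 0.6, -3], "turn": 0}
  squeeze: 20

```text
clock: 46.0
tool_pos: [0.5423, 0.0428, 0.2613]
orientation: [-90.0, 0.5, 6.6]
ft_force: [-13.4, -1.4, 9.3]
finger_gap: 0.0265
```

```bash
python3 tilt.py w24;  python3 -c "
from h import *
w=cv2.imread('pics/w24.png')[60:340,200:440]; s=snap('scene')['color'][130:250,230:380,::-1]
cv2.imwrite('pics/v24.png',cv2.convertScaleAbs(np.hstack([cv2.resize(w,None,fx=1.7,fy=1.7,interpolation=2),cv2.resize(s,(int(150*476/120*.65),476),interpolation=2)]),alpha=1.5))"
```

```text
t 46.00 tcp [542.3  42.8 261.3] tooly [-0.008 -0.001 -1.   ] jaw 96.64 gap 0.0265 F [-13.4  -1.4   9.3] J [ -2.  33. 109.  -0.  39. -99.]
tcp caddy 4.923272240547172 132.94496239312767
0 [[319.4, 201.0], [320.0, 155.3]]
3 [[319.4, 195.9], [320.0, 160.3]]
6 [[319.5, 191.4], [320.0, 165.3]]
9 [[319.5, 187.3], [320.0, 170.4]]
12 [[319.5, 183.7], [320.0, 175.6]]
15 [[319.6, 180.5], [320.0, 180.9]]
u 319
[(112, 95, 75), (118, 86, 105), (191, 98, 113)]
```

```bash
python3 - <<'E'
from h import *
d=snap('wrist'); a=np.radians(6.55);X=np.array([np.cos(a),np.sin(a)]);O=np.array([552.6,-89.8])
for z in(.120,.124,.127,.130,.133): print(z,((plane(d,(319.4,191.3),z)[0,:2]*1000-O)@X).round(2))
for v in(112.5,118.5,160): print('rim row',v,((plane(d,(319.4,v),.077)[0,:2]*1000-O)@X).round(2))
hsv=cv2.cvtColor(d['color'],cv2.COLOR_RGB2HSV)
for u in(295,308,319,331,345):
    c=hsv[105:200,u-1:u+2,2].mean(1).astype(int); print(u,[(i+105,int(c[i]),int(c[i+1])) for i in range(94) if abs(c[i+1]-c[i])>9])
E
```

```text
0.12 -42.43
0.124 -43.64
0.127 -44.55
0.13 -45.45
0.133 -46.36
rim row 112.5 -69.94
rim row 118.5 -66.95
rim row 160 -45.95
295 [(111, 107, 93), (112, 93, 71), (117, 69, 80), (118, 80, 108), (156, 104, 88), (157, 88, 35), (158, 35, 20), (191, 64, 78)]
308 [(111, 107, 89), (112, 89, 76), (117, 71, 85), (118, 85, 103), (157, 94, 74)]
319 [(111, 109, 92), (112, 92, 74), (117, 71, 89), (118, 89, 105), (157, 99, 87), (158, 87, 97), (191, 99, 110), (192, 110, 126)]
331 [(111, 105, 93), (112, 93, 75), (117, 73, 85), (118, 85, 107), (156, 106, 95), (157, 95, 76), (158, 76, 61), (192, 110, 122)]
345 [(111, 106, 94), (112, 94, 77), (117, 71, 82), (118, 82, 104), (156, 103, 93), (157, 93, 78), (158, 78, 61), (191, 66, 78)]
```

View pics/v24.png

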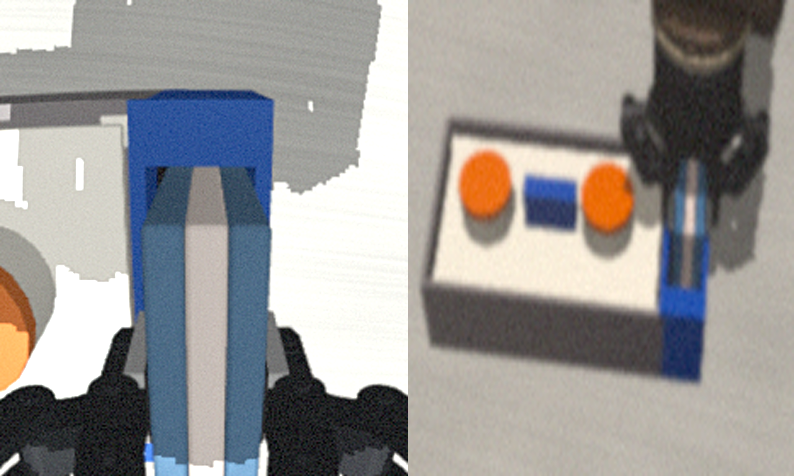

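View: pile upright in the pocket, with no visible gap at the -x rim (crop row 165). The top edge gives about 1° of tilt, and there is floor contact. Relaxing the push, then opening gently.

Call:
drive_tool:
  deltas:
    - {"gripper": 0.25, "linear": [-1, -0.1, 0], "turn": 0}
    - {"gripper": 0.25, "linear": [-1.5, -0.2, 0], "turn": 0}
    - {"gripper": 0.33, "linear": [-1.5, -0.2, 0], "turn": 0}
    - {"gripper": 0.36, "linear": [-1.5, -0.2, 0], "turn": 0}
    - {"gripper": 0.4, "linear": [-1.5, -0.2, 0], "turn": 0}
    - {"gripper": 0.45, "linear": [-1.5, -0.2, 0], "turn": 0}
    - {"gripper": 0.45, "linear": [-1.5, -0.2, 0], "turn": 0}
    - {"gripper": 0.45, "linear": [-1.5, -0.2, 0], "turn": 0}

```text
clock: 46.95
tool_pos: [0.5409, 0.0426, 0.2613]
orientation: [-90.0, 0.5, 6.6]
ft_force: [0.1, -0.1, 0.5]
finger_gap: 0.0383
```

```bash
cat > chk.py <<'E'
from h import *
pose(); d=snap('wrist'); a=np.radians(6.55);X=np.array([np.cos(a),np.sin(a)]);O=np.array([552.6,-89.8])
hsv=cv2.cvtColor(d['color'],cv2.COLOR_RGB2HSV)
for dy in(-9,0,9):
    P=np.array([537.4,41.9])+dy*np.array([-np.sin(a),np.cos(a)])-45*X
    u=int(proj(d,[P[0]/1000,P[1]/1000,.13])[0][0])
    c=hsv[100:260,u-1:u+2,2].mean(1).astype(int); e=[(i+100.5) for i in range(159) if abs(c[i+1]-c[i])>9]
    print(dy,u,e,[((plane(d,(u,v),.13)[0,:2]*1000-O)@X).round(1) for v in e],[((plane(d,(u,v),.077)[0,:2]*1000-O)@X).round(1) for v in e])
E
python3 chk.py
```

```text
t 46.95 tcp [540.9  42.6 261.3] tooly [-0.008 -0.001 -1.   ] jaw 96.64 gap 0.0383 F [ 0.1 -0.1  0.5] J [ -2.  33. 109.  -0.  39. -99.]
-9 292 [113.5, 114.5, 120.5, 121.5, 159.5, 160.5, 161.5, 200.5] [np.float64(-73.2), np.float64(-72.9), np.float64(-70.9), np.float64(-70.6), np.float64(-58.0), np.float64(-57.6), np.float64(-57.3), np.float64(-43.6)] [np.float64(-71.0), np.float64(-70.5), np.float64(-67.5), np.float64(-67.0), np.float64(-47.7), np.float64(-47.2), np.float64(-46.7), np.float64(-25.8)]
0 318 [113.5, 114.5, 120.5, 121.5, 200.5, 201.5] [np.float64(-73.2), np.float64(-72.9), np.float64(-70.9), np.float64(-70.6), np.float64(-43.6), np.float64(-43.3)] [np.float64(-70.9), np.float64(-70.4), np.float64(-67.4), np.float64(-66.9), np.float64(-25.8), np.float64(-25.3)]
9 344 [113.5, 114.5, 115.5, 120.5, 121.5, 160.5, 161.5, 200.5, 201.5] [np.float64(-73.2), np.float64(-72.9), np.float64(-72.6), np.float64(-70.9), np.float64(-70.6), np.float64(-57.6), np.float64(-57.3), np.float64(-43.6), np.float64(-43.3)] [np.float64(-71.0), np.float64(-70.5), np.float64(-70.0), np.float64(-67.5), np.float64(-67.0), np.float64(-47.2), np.float64(-46.7), np.float64(-25.9), np.float64(-25.3)]
```

Released, with no contact force. All three top edges line up at x≈-43.5, close to the -45 ± 2 expected for flat and home. Retreating and checking from above.

Call:
drive_tool:
  deltas:
    - {"gripper": 0.45, "linear": [0, 0, 10], "turn": 0}
    - {"gripper": 0.45, "linear": [0, 0, 25], "turn": 0}
    - {"gripper": 0.45, "linear": [0, 0, 45], "turn": 0}
    - {"gripper": 0.45, "linear": [0, 0, 70], "turn": 0}
    - {"gripper": 0.45, "linear": [0, 0, 95], "turn": 0}
    - {"gripper": 0.45, "linear": [0, 0, 110], "turn": 0}
    - {"gripper": 0.45, "linear": [50, 0, 115], "turn": 0}
    - {"gripper": 0.45, "linear": [90, 0, 115], "turn": 0}

```text
clock: 47.8
tool_pos: [0.632, 0.0427, 0.3791]
orientation: [-90.0, 0.3, 6.6]
ft_force: [0.2, -0.3, 0.2]
finger_gap: 0.0385
```

```bash
python3 - <<'E'
from h import *
pose(); d=snap('wrist','w25'); a=np.radians(6.55);X=np.array([np.cos(a),np.sin(a),0]);Y=np.array([-np.sin(a),np.cos(a),0]);O=np.array([.5526,-.0898,0])
print('expected top corners c=0',proj(d,[O+X*sx*.045+Y*(.1326+sy*.0135)+[0,0,.13] for sx in(-1,1) for sy in(-1,1)]).round(1).tolist())
w=d['color'][:,:,::-1]; s=snap('scene')['color'][120:250,220:390,::-1]
cv2.imwrite('pics/v25.png',cv2.convertScaleAbs(np.vstack([w[:330],cv2.resize(s,(340,260),interpolation=2)[:,:] if 0 else cv2.copyMakeBorder(cv2.resize(s,(340,260),interpolation=2),0,0,0,300,0)]),alpha=1.3))
E
```

```text
t 47.80 tcp [632.   42.7 379.1] tooly [-0.005 -0.001 -1.   ] jaw 96.64 gap 0.0385 F [ 0.2 -0.3  0.2] J [ -2.  30.  90.  -0.  60. -99.]
expected top corners c=0 [[315.4, 18.6], [354.4, 19.3], [315.3, 144.0], [353.3, 144.3]]
```

View pics/v25.png

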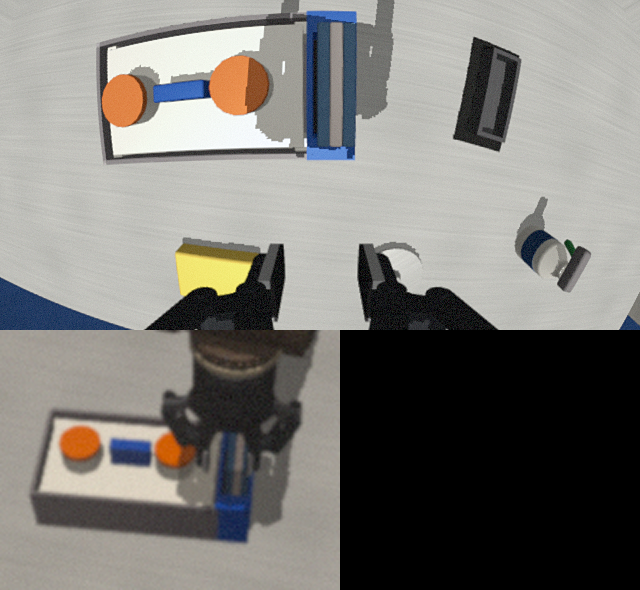

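View: both tubs upright on the flat divider, rack empty, bystanders in place, pile in the pocket at columns 317–356, rows 22–147. One numeric check that it is flat and at full depth: compare the top-edge ends against the previous view.

```bash
python3 - <<'E'
from h import *
d=snap('wrist'); a=np.radians(6.55);X=np.array([np.cos(a),np.sin(a)]);O=np.array([552.6,-89.8])
hsv=cv2.cvtColor(d['color'],cv2.COLOR_RGB2HSV)
for u in(323,336,349):
    c=hsv[5:165,u-1:u+2].mean(1); dv=np.abs(np.diff(c[:,2]))+np.abs(np.diff(c[:,1]))
    e=[i+5.5 for i in range(159) if dv[i]>20]
    print(u,e,[((plane(d,(u,v),.13)[0,:2]*1000-O)@X).round(1) for v in e])
t=snap('top')
print([ (np.round(c),np.round(plane(t,c,.098)[0]*1000)) for A,c,k in blobs(t,(5,150,50),(18,255,255),80)])
E
```

```text
323 [7.5, 8.5, 17.5, 18.5, 75.5, 137.5, 144.5, 150.5, 151.5, 152.5, 157.5, 158.5] [np.float64(-51.2), np.float64(-50.5), np.float64(-43.7), np.float64(-42.9), np.float64(-1.8), np.float64(41.7), np.float64(46.6), np.float64(50.9), np.float64(51.6), np.float64(52.4), np.float64(56.0), np.float64(56.7)]
336 [7.5, 8.5, 16.5, 17.5, 18.5, 19.5, 20.5, 143.5, 144.5, 145.5, 147.5, 148.5, 149.5, 150.5, 151.5, 157.5, 158.5] [np.float64(-51.3), np.float64(-50.6), np.float64(-44.5), np.float64(-43.8), np.float64(-43.0), np.float64(-42.3), np.float64(-41.5), np.float64(45.9), np.float64(46.6), np.float64(47.3), np.float64(48.7), np.float64(49.5), np.float64(50.2), np.float64(50.9), np.float64(51.6), np.float64(55.9), np.float64(56.7)]
349 [8.5, 9.5, 18.5, 19.5, 20.5, 22.5, 95.5, 119.5, 137.5, 144.5, 145.5, 146.5, 147.5, 152.5, 153.5, 154.5, 155.5, 157.5, 158.5] [np.float64(-50.9), np.float64(-50.1), np.float64(-43.3), np.float64(-42.5), np.float64(-41.8), np.float64(-40.3), np.float64(12.0), np.float64(28.8), np.float64(41.5), np.float64(46.5), np.float64(47.2), np.float64(47.9), np.float64(48.7), np.float64(52.3), np.float64(53.0), np.float64(53.7), np.float64(54.4), np.float64(55.9), np.float64(56.6)]
[(array([372., 205.]), array([ 558., -151.,   98.])), (array([334., 210.]), array([543., -38.,  98.]))]
```

```bash
python3 -c "
from plant import manip
print(manip.close_job(), manip.state()['clock'])"
```

```text
the job is handed in; nothing more can be done
the job is handed in; nothing more can be done
```

The caddy is packed in the order asked and the job is handed in, at about 48 s on the robot clock. The pile tipped to about 11.5°, not 15°.

- **Cartons, divider and tubs:** Only the red and green cartons were present. I stood both on the compartment floor and laid the divider on the posts. Both tubs are on the divider, one each side of its grip. One tub was knocked aside during the run; I found it again and placed it.
- **Coasters:** I lifted all three out of the rack together. The tool can only turn about the vertical, so I tipped the pile by pivoting it in the grip against the +x end wall's rim. It went in with its -x corner leading, was pushed upright against the +x wall, then lowered to floor contact and released.

**Last checks:**
- **Coasters:** The coaster tops line up. The top edge measures 89.9 mm against 90, at the height expected for fully home, and two views agree on its -x end. The far end's height was only checked to about 3 mm.
- **Rest of the scene:** The last view showed the tubs upright, the divider flat, the rack empty and the bystanders where they were. I last saw the red carton upright after placing it. I did not look at the green one again before the divider covered it.

**What did not go cleanly:** The pile slid a few mm in the grip while I was straightening it. It also still leaned slightly at release: I had estimated about 1°, but its top edge shifted about 2 mm as the jaws opened. So the last fraction was a small settling rather than being fully guided down.

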